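Load the battery test box, lower its lid and lock it with the pin

TASK

Open the battery test box by swinging its lid up past vertical and lowering it gently back onto its rear stop, then lay every battery pack on the bench down inside on the box's floor, none stacked or stood on end. Then swing the lid back over, lower it gently shut without letting it drop, and push the locking pin all the way home, from the bracket side, through the bracket's eye and the lid's eye. Leave the other things on the bench where they are.

Things in the scene. Friction and masses are not known exactly. Their poses are not given: they have to be found in the camera images.
- box: open-topped grey box fixed to the bench, 170 x 170 x 50 mm outside, walls and floor 5 mm thick, an aluminium lid on top. Origin at the centre of its underside, z up. The lid hinges along the +x top edge; the front wall (-x) carries a steel bracket plate with an eye. At the start its x axis points roughly to the robot's left, within 25 degrees; its own -x side is the side of the lid's handle. Two arms at the back are the lid's rear stop
- lid (a joint): lid angle in rad: 0 shut (it lies on the box's rim), 1.57 vertical, 2.3 lying back on its rear stop (both ends are hard stops). It starts shut. The lid is 174 x 170 x 8 mm and 0.35 kg, with a nearly free hinge: it falls by its own weight either way from vertical. The hinge line runs along the box's y axis at box x = +85 mm, z = 50 mm; turning is about the box's +y axis, so the free edge rises and goes over to the box's +x side
- lid_hinge (a point): point on the hinge line, level (in box y) with the middle of the handle bar; turns with the lid
- lid_bar (a point): middle of the lid's handle, a round black bar 10 mm thick, 72 mm clear between two 8 mm arms, parallel to the hinge, 215 mm from the hinge line and 4 mm above the lid's underside plane; 41 mm beyond the lid's edge, so fingers pointing down can straddle it at every lid angle. When the lid is shut it is 54 mm above the bench at box x = -130 mm, y = -30 mm. A pinched bar can turn between the fingers
- eye_box (a point): centre of the 13 mm hole in the upright steel bracket plate on the box's front wall, on the plate's outer (-x) face, at box x = -103, y = 55, z = 78 mm; the hole's axis is the box's x axis; plate 6 mm thick, 30 mm wide, top at 96 mm
- eye_lid (a point): centre of the 13 mm hole in a similar 6 mm thick, 30 mm wide, 40 mm high plate standing on the lid; moves with the lid. With the lid shut it is at box x = -60, y = 55, z = 78 mm, in line behind the bracket's eye
- pack1: battery pack, a grey rounded block with a paper label, 62 long (its x) x 36 wide (its y) x 40 tall mm, about 0.18 kg (0.13 to 0.24), lying on the bench at the start; origin at the centre of its underside, z up. Between two and four of the four packs are present; the state gives None for an absent one
- pack2: battery pack, a grey rounded block with a paper label, 62 long (its x) x 36 wide (its y) x 40 tall mm, about 0.18 kg (0.13 to 0.24), lying on the bench at the start; origin at the centre of its underside, z up. Between two and four of the four packs are present; the state gives None for an absent one
- pack3: battery pack, a grey rounded block with a paper label, 62 long (its x) x 36 wide (its y) x 40 tall mm, about 0.18 kg (0.13 to 0.24), lying on the bench at the start; origin at the centre of its underside, z up. Between two and four of the four packs are present; the state gives None for an absent one
- pack4: battery pack, a grey rounded block with a paper label, 62 long (its x) x 36 wide (its y) x 40 tall mm, about 0.18 kg (0.13 to 0.24), lying on the bench at the start; origin at the centre of its underside, z up. Between two and four of the four packs are present; the state gives None for an absent one
- pack1_mid (a point): centre of pack1, 20 mm above its underside
- pack2_mid (a point): centre of pack2, 20 mm above its underside
- pack3_mid (a point): centre of pack3, 20 mm above its underside
- pack4_mid (a point): centre of pack4, 20 mm above its underside
- pin: locking pin lying on the bench: a dark steel grip block 44 long (x) x 24 (y) x 24 (z) mm, and from the middle of its +x end a round steel rod 9 mm thick and 75 mm long with a rounded end, pointing along +x. Origin at the centre of the grip block's underside, z up; the rod's axis is 12 mm above it. 0.12 kg. Pushed in along the box's +x direction, it is home when the grip block meets the bracket plate; the rod end is then 29 mm past the lid's eye plate
- pin_tip (a point): end of the pin's rod, 97 mm from the pin's origin along its x, 12 mm above its underside
- mug: bystander: white mug, 80 mm wide, 95 mm tall; origin centre of underside
- tape: bystander: cardboard-coloured tape core, 90 mm wide, 24 mm tall; origin centre of underside
- screwdriver: bystander: screwdriver lying on the bench beyond the packs
- meter: bystander: black multimeter, 75 x 150 x 36 mm; origin centre of underside
- roller: bystander: grey brush roller, 38 mm thick, 170 mm long, lying
- filter: bystander: white filter frame, 110 x 60 x 22 mm; origin centre of underside
- wheel: bystander: small black rubber wheel, 26 mm wide, 18 mm tall, standing among the packs; origin centre of underside

How it is judged:
On the way, in this order (a step that is already met when the one before it is completed fails the run):
1. the lid lies back on its rear stop (value of joint lid above 2.25 rad and velocity of joint lid below 0.05 rad/s), for 0.2 s.
2. every pack lies on the floor inside the box, with the lid still open (x of pack1_mid in the frame of box between -0.08 and 0.08 m and y of pack1_mid in the frame of box between -0.08 and 0.08 m and z of each of pack1_mid, pack2_mid, pack3_mid, pack4_mid in the frame of box below 0.031 m and linear speed of each of pack1, pack2, pack3, pack4 below 0.02 m/s and x of pack2_mid in the frame of box between -0.08 and 0.08 m and y of pack2_mid in the frame of box between -0.08 and 0.08 m and x of pack3_mid in the frame of box between -0.08 and 0.08 m and y of pack3_mid in the frame of box between -0.08 and 0.08 m and x of pack4_mid in the frame of box between -0.08 and 0.08 m and y of pack4_mid in the frame of box between -0.08 and 0.08 m and value of joint lid above 1.6 rad), for 0.2 s.
3. the lid is shut (value of joint lid below 0.03 rad and velocity of joint lid above -0.05 rad/s), for 0.2 s.
4. the pin is home through both eyes (x of pin_tip in the frame of box between -0.042 and -0.015 m and y of pin_tip in the frame of box between 0.045 and 0.065 m and z of pin_tip in the frame of box between 0.068 and 0.088 m and angle between the x axis of pin and the x axis of box, either way round below 0.17 rad and x of pin in the frame of box below -0.1 m and value of joint lid below 0.03 rad), for 0.2 s.
At the end, for the whole second after the job is handed in: lid shut (within 0.03 rad); every pack present lies on the floor inside the box (its centre inside the walls, under 31 mm above the box's underside); the pin is through both eyes, its end at least 15 mm past the lid's eye plate (within 14 mm of home); all at rest and released (all of step 4 and x of pack1_mid in the frame of box between -0.08 and 0.08 m and y of pack1_mid in the frame of box between -0.08 and 0.08 m and z of each of pack1_mid, pack2_mid, pack3_mid, pack4_mid in the frame of box below 0.031 m and linear speed of each of pack1, pack2, pack3, pack4, pin below 0.02 m/s and x of pack2_mid in the frame of box between -0.08 and 0.08 m and y of pack2_mid in the frame of box between -0.08 and 0.08 m and x of pack3_mid in the frame of box between -0.08 and 0.08 m and y of pack3_mid in the frame of box between -0.08 and 0.08 m and x of pack4_mid in the frame of box between -0.08 and 0.08 m and y of pack4_mid in the frame of box between -0.08 and 0.08 m); the robot touches nothing.
It fails at once if the lid slams shut: it turns faster than 1.5 rad/s within the last 0.3 rad (value of joint lid below 0.3 rad and velocity of joint lid below -1.5 rad/s).
It fails at once if the lid slams onto its rear stop: it turns faster than 1.0 rad/s within the last 0.3 rad (value of joint lid above 2 rad and velocity of joint lid above 1 rad/s).
It fails at once if one of the other things on the bench is moved by more than 40 mm (distance of any of mug, tape, screwdriver, meter, roller, filter, wheel from where it was at the start of the episode above 0.04 m).
Of pack1, pack2, pack3, pack4 only 2 to 4 are there at a start; the rules pass over those that are not, and their reading is None.
At some moment in a run one of pack1, pack2, pack3, pack4, pin may be knocked a few centimetres aside while the robot is not near it.
It also fails if it takes over 210 s, if anything falls off the work surface, if the arm or the gripper's body presses on something with over 40 N, if the wrist force passes 120 N, or if a joint passes its speed limit or range.

ROBOT

A 7-joint arm with a two-finger parallel gripper is mounted at the origin on the work surface. World frame = base frame: x ahead of the robot, y to its left, z up, the work surface at z = 0. Lengths are in m, angles in rad, forces in N, time in s.
With the tool pointing down it reaches from about 0.4 to 0.875 m from the base axis. Payload 19.3 kg.
Tool frame: the origin (TCP) lies at the very end of the fingers, on their centre line; the grasp point (between the pads) lies 19 mm behind it; z points along the fingers, y is the line along which they close (so a half turn about z gives the same grasp; the last joint's range is limited). The gripper opens to 85 mm and grips with 20 to 120 N. Pads are 22 mm wide; open, the fingers measure 114 mm over their backs; the gripper's body (76 mm by 85 mm) begins 54 mm behind the grasp point. The pads swing forward as they close: fully open they stand 13 mm farther back than shut.
Start: joints at [-1.288, 0.521, -0.036, 1.599, 0.021, 1.021, -0.113], TCP at [0.216, 0.586, 0.231] pointing down, gripper open.
Joint ranges: [-2.91, 2.91], [-0.3, 2.13], [-1.5, 1.42], [0.17, 2.43], [-1.26, 4.41], [0.16, 1.93], [-2.52, 2.52]. Speed limits (rad/s): [1.89, 1.89, 2.39, 2.39, 3.01, 3.01, 3.01].

INTERFACE

Orientations are given as [roll, pitch, yaw] about the fixed x, y, z axes, in that order (R = Rz(yaw) Ry(pitch) Rx(roll)).
In Python, from workcell import bot gives the robot as it stands. The module is installed in compiled form; this text tells all that it offers.
- The arm moves only by the tool apply_moves, never from a script. Its arguments are lists of equal length, an entry for each row: "claw": the finger opening in m, from 0 to 0.0854; "xyz": the shift along the tool's x, y, z in m, a list of three; "twist": the turn, a rotation vector about the tool's x, y, z in rad, a list of three. A call has 1 to 20 rows; each row shifts and turns the commanded pose from where the row before left it, along the tool's axes as they then stand; what a row does not reach is not made up. A row lasts 1/10 s, in which the tool goes at most 50 mm and 8.59 degrees, less where a joint would pass 70% of its speed; a pose out of reach is approached as far as the arm can. A call with a gripper value outside its range is refused whole. The fingers move at their own pace and stop on an object; "force" is the grip in N (left out, the last holds). Time passes only in rows, so rows that do not move let the fingers close. It gives the time, the measured TCP pose, the force, the opening and the grip force at its end, in the units of the state.
- bot.observe(): the state, without advancing time (a new reading comes with each control period).
- bot.grab_frame(name): name is "scene" or "top"; returns a dict with "img" (420x560x3 uint8, red, green, blue), "vfov" (degrees; the focal length in pixels is half the picture's height over the tangent of half this angle, whatever the lens; pixels are square), "cx", "cy" (the principal point, pixels), "view" (4x4, takes a point from world to camera coordinates). Camera axes: x right, y up, looking along -z (the intrinsics and any distortion apply to the point x, -y, -z); pixel columns grow to the right and rows downward; lengths in m; the calibration is good to about 2 mm. A picture is of the moment at which its call begins. There is no depth.
- bot.job_done(): hands the job in; it is judged then, once.
Trained networks look in the newest picture that a camera, given by its name, has taken for a name from the list of things; names that differ only in an ending like _2 or _b are one class to them, and where a whole thing is asked for, a point or a joint stands for the part that bears it (a point fixed in the world has none). Each returns a list of dicts, best first, with "score" (0 to 1); they miss things now and then, are a little off and sometimes report something else, mostly with a low value. They report only what shows in the picture. A call takes as long as a camera call.
- bot.find_in(camera, query): "position" ([x, y, z] in m, in world coordinates, good to about 4 mm: the middle of the surface that is visible of it).
The state is a dict: "clock": time; "qpos": joint angles; "qd": joint speeds; "joint_efforts": joint torques, N m; "position": TCP position; "tool_rot": TCP orientation; "force": force on the tool from outside, world axes, zero at the start; "moment": the same for the moment, N m; "grip_width": finger opening in m; "finger_force": force on a finger pad.
Only numpy, scipy, OpenCV 4.12 (cv2) and the standard library are available. Lean on these libraries where they do the work, as an engineer would, in place of code of your own. Each camera call takes 0.05 s, during which the arm holds its last target. There are 200 camera calls.

## Working session

There is one attempt and no reset: what is moved stays moved. The work goes in short steps, Python scripts to look and compute and a tool call to move; the robot and the scene stay as the last step left them, time stands still between calls to the robot, and variables do not carry over. Pictures are saved under pics/ and viewed, at most 14 in all, crops included, and the job is handed in when it is done.

Besides the shell and the picture viewer there is one more tool, called after "Call:" as name(argument=value, ...) on one line, values as JSON. apply_moves: Moves the arm, as the interface text tells. Its arguments: {"type":"object","properties":{"claw":{"type":"array"},"xyz":{"type":"array"},"twist":{"type":"array"},"force":{"type":"number"}},"required":["claw","xyz","twist"]}

```bash
mkdir -p pics; cat > h.py <<'E'
import numpy as np, cv2
from workcell import bot
def cam(name,fn=None):
    f=bot.grab_frame(name)
    if fn: cv2.imwrite('pics/'+fn,f['img'][:,:,::-1])
    return f
def ray(f,u,v):
    fl=f['img'].shape[0]/2/np.tan(np.radians(f['vfov'])/2)
    d=np.array([(u-f['cx'])/fl,-(v-f['cy'])/fl,-1.])
    V=np.array(f['view']);R=V[:3,:3];c=-R.T@V[:3,3]
    return c,R.T@d
def onz(f,u,v,z):
    c,d=ray(f,u,v);return c+d*(z-c[2])/d[2]
def proj(f,p):
    fl=f['img'].shape[0]/2/np.tan(np.radians(f['vfov'])/2)
    V=np.array(f['view']);q=V[:3,:3]@np.array(p)+V[:3,3]
    return np.array([f['cx']+fl*q[0]/-q[2], f['cy']-fl*q[1]/-q[2]])
E
python3 - <<'E'
from h import *
np.set_printoptions(precision=3,suppress=True)
for n in('top','scene'):
    f=cam(n,n+'0.png'); print(n,{k:v for k,v in f.items() if k!='img'})
    for q in ['box','lid','lid_bar','eye_box','eye_lid','pack1','pin','pin_tip','mug','wheel','screwdriver','lid_hinge']:
        print(q,[(np.round(d['position'],3).tolist(),round(d['score'],2)) for d in bot.find_in(n,q)[:6]])
print(bot.observe())
E
```

```text
top {'vfov': 48.248357418562875, 'cx': 281.435816015561, 'cy': 206.27824888445062, 'view': array([[ 0.014, -1.   ,  0.008,  0.019],
       [ 0.981,  0.015,  0.192, -0.512],
       [-0.192,  0.005,  0.981, -1.265],
       [ 0.   ,  0.   ,  0.   ,  1.   ]])}
box [([0.534, 0.072, 0.058], 0.78)]
lid [([0.536, 0.066, 0.058], 0.83)]
lid_bar [([0.538, 0.063, 0.06], 0.87), ([0.295, 0.382, 0.035], 0.5), ([0.404, -0.348, 0.041], 0.37)]
eye_box [([0.538, 0.073, 0.057], 0.96), ([0.539, -0.369, 0.042], 0.73), ([0.3, 0.379, 0.035], 0.16)]
eye_lid [([0.538, 0.063, 0.056], 0.78), ([0.416, -0.218, 0.043], 0.73)]
pack1 [([0.552, -0.242, 0.039], 0.84), ([0.397, -0.351, 0.036], 0.63), ([0.535, -0.368, 0.038], 0.56), ([0.478, -0.306, 0.017], 0.17)]
pin [([0.688, -0.357, 0.02], 0.73), ([0.462, 0.384, 0.024], 0.7)]
pin_tip [([0.461, 0.382, 0.023], 0.71), ([0.535, 0.068, 0.058], 0.49)]
mug [([0.295, 0.378, 0.035], 0.73)]
wheel [([0.619, 0.456, 0.034], 0.7)]
screwdriver [([0.659, -0.178, 0.022], 0.88), ([0.541, 0.063, 0.058], 0.24)]
lid_hinge [([0.536, 0.058, 0.053], 0.87)]
scene {'vfov': 52.92611962071109, 
[... 686 characters left out ...]
), ([0.422, -0.359, 0.032], 0.19)]
mug [([0.566, -0.266, 0.042], 0.39)]
wheel [([0.482, -0.313, 0.018], 0.44)]
screwdriver [([0.677, -0.193, 0.021], 0.7), ([0.557, -0.377, 0.038], 0.26)]
lid_hinge [([0.551, 0.054, 0.059], 0.97)]
{'clock': 1.3, 'qpos': array([-1.288,  0.521, -0.036,  1.6  ,  0.021,  1.021, -0.113]), 'qd': array([-0.002,  0.   , -0.   ,  0.001, -0.001, -0.002, -0.002]), 'joint_efforts': array([  0.002, -92.683,   1.979, -37.03 ,   0.018,   0.001,   0.   ]), 'position': array([0.216, 0.586, 0.231]), 'tool_rot': array([-3.142,  0.   ,  2.789]), 'force': array([-0.302,  0.533, -0.319]), 'moment': array([0.068, 0.001, 0.016]), 'finger_force': 0.0, 'grip_width': 0.0852597606562033}
```

View pics/top0.png

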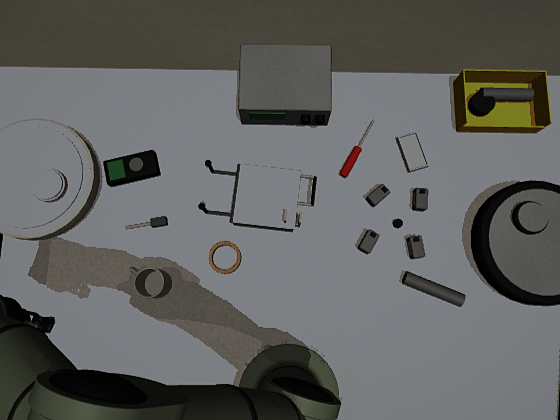

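View pics/scene0.png

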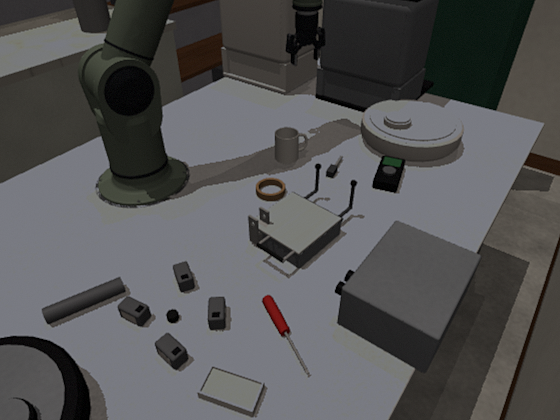

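The top view shows the box at about (267,197) with its handle at (312,190), four packs at (377,194), (419,198), (368,240) and (415,245), the wheel at (397,223), and the pin at (150,222) pointing left. The scene view agrees on all of these. Next I'll check the lens for distortion and zoom in.

```bash
python3 - <<'E'
import cv2,numpy as np
t=cv2.imread('pics/top0.png');s=cv2.imread('pics/scene0.png')
def crop(im,x0,y0,x1,y1,k): 
    c=cv2.resize(im[y0:y1,x0:x1],None,fx=k,fy=k,interpolation=cv2.INTER_CUBIC)
    return np.clip(c.astype(float)*1.3,0,255).astype(np.uint8)
C=np.zeros((600,800,3),np.uint8)
def put(c,x,y):C[y:y+c.shape[0],x:x+c.shape[1]]=c
put(crop(t,195,150,325,237,3),0,0)      # 390x261
put(crop(t,350,175,440,260,3),395,0)     # 270x255
put(crop(t,120,205,175,240,4),0,265)     #220x140
put(crop(s,240,175,360,277,3),230,265)   # 360x306
put(crop(s,110,255,200,371,2),595,265)
cv2.imwrite('pics/crop1.png',C)
# table edge straightness in top
g=cv2.cvtColor(t,cv2.COLOR_BGR2GRAY).astype(float)
P=[]
for x in list(range(2,236,3))+list(range(336,450,3)):
    col=cv2.GaussianBlur(g[:,x-1:x+2].mean(1)[:,None],(1,3),0)[55:90,0]; d=np.diff(col);i=d.argmax()
    if 0<i<len(d)-1:
        a,b,c=d[i-1:i+2]; P.append((x,55+i+.5+.5*(a-c)/(a-2*b+c)))
P=np.array(P);np.savetxt('edge.txt',P)
p=np.polyfit(P[:,0],P[:,1],1);print(p,np.round(P[::6,1]-np.polyval(p,P[::6,0]),2))
E
```

```text
[1.61905853e-02 6.61121620e+01] [ 0.13 -0.11 -0.13  0.13 -0.02 -0.09  0.06  0.1  -0.15 -0.13  0.18 -0.03
 -0.11 -0.1   0.1   0.11 -0.12 -0.15  0.04  0.  ]
```

View pics/crop1.png

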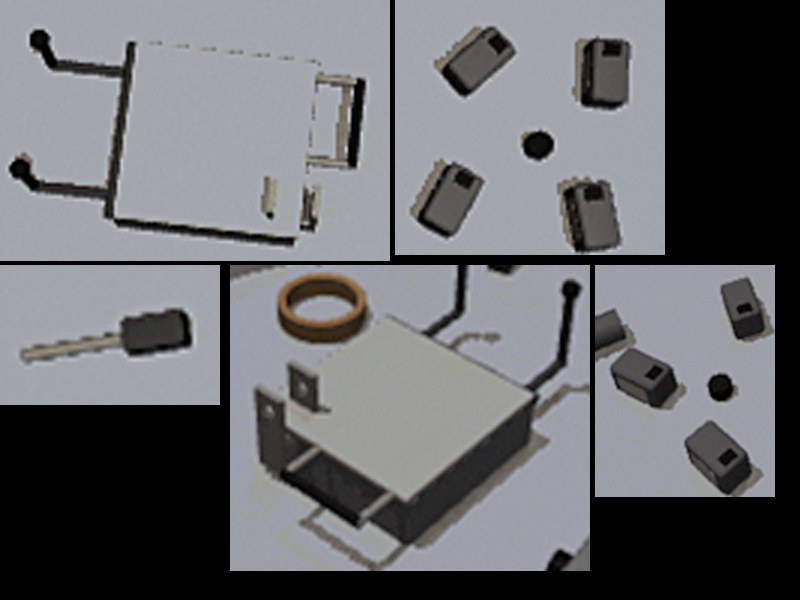

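The crops show the lid's corners, the bar and both eye plates clearly. The table edge is straight to 0.15 px, so the top camera has no noticeable distortion. Now I'll fit the poses.

```bash
cat > fit.py <<'E'
from h import *
from scipy.optimize import least_squares
np.set_printoptions(precision=4,suppress=True)
T=cam('top');S=cam('scene')
def W(p,b): c,s=np.cos(p[2]),np.sin(p[2]); return np.array([p[0]+c*b[0]-s*b[1],p[1]+s*b[0]+c*b[1],b[2]])
t=[((85,-85,58),237.7,164),((-89,-85,58),301.5,170.3),((85,85,58),234.3,223),((-130,-66,54),315.3,176.7),((-130,6,54),313,205.7)]
s=[((85,85,58),292.7,192.7),((85,-85,58),342,219.3),((-89,-85,58),298.3,253.3),((-130,6,54),257.7,245),((-130,-66,54),283.3,260)]
def r(p,which=(0,1)):
    o=[]
    for i,(f,L) in enumerate(((T,t),(S,s))):
        if i in which:
            for b,u,v in L: o+=list(proj(f,W(p,np.array(b)/1000))-[u,v])
    return np.array(o)
for w in((0,),(1,),(0,1)):
    q=least_squares(r,[.54,.07,1.5],args=(w,));print(w,q.x,np.round(q.fun,1))
p=q.x
print('bar',W(p,[-.13,-.03,.054]),'hinge',W(p,[.085,-.03,.05]),'eye',W(p,[-.103,.055,.078]))
# pin
off=lambda u,v:(120+u/4,205+(v-265)/4)
for z,u,v in((.012,22,354),(.012,120,340),(.024,155,331)): print('pin',onz(T,*off(u,v),z))
# packs
def segm(f,c,z=.04):
    g=cv2.resize(f['img'],None,fx=4,fy=4,interpolation=cv2.INTER_CUBIC).astype(int)
    pu=proj(f,[c[0],c[1],z])*4; x,y=pu.astype(int);R=110
    sub=g[y-R:y+R,x-R:x+R];m=sub.mean(2);sat=sub.max(2)-sub.min(2)
    return sub,m,sat,(x-R,y-R)
out=[]
for c in((.559,-.254),(.546,-.373),(.427,-.22),(.408,-.352)):
    sub,m,sat,o=segm(T,c)
    print(np.round(np.percentile(m,[2,10,25,50]),0), 'center', m[105:115,105:115].mean(),sat[105:115,105:115].mean())
    mask=((m>55)&(m<m[105:115,105:115].mean()+20)&(sat<16)).astype(np.uint8)
    mask=cv2.morphologyEx(mask,cv2.MORPH_OPEN,np.ones((9,9)))
    cs,_=cv2.findContours(mask,0,1);k=max(cs,key=cv2.contourArea);(cx,cy),wh,a=cv2.minAreaRect(k)
    B=cv2.boxPoints(((cx,cy),wh,a));P=np.array([onz(T,(o[0]+u)/4,(o[1]+v)/4,.04) for u,v in B])
    e=[P[1]-P[0],P[2]-P[1]];e.sort(key=np.linalg.norm)
    print('pack',P.mean(0)[:2],'size',np.linalg.norm(e[1]),np.linalg.norm(e[0]),'yaw',np.arctan2(e[1][1],e[1][0]))
E
python3 fit.py
```

```text
(0,) [0.5372 0.0672 1.4927] [ 2.2  0.6 -0.4 -0.2 -1.1  0.6 -0.4  1.6 -0.1 -2.6]
(1,) [0.5423 0.0666 1.4635] [ 0.1 -0.9  0.2 -1.   0.5  0.5  1.5  0.8 -2.1  0.3]
(0, 1) [0.5396 0.0673 1.4789] [ 2.6 -0.6 -0.1 -0.5 -1.5 -0.7 -0.2  1.4 -0.2 -2.8 -1.2 -1.4 -0.7 -2.
  0.5 -0.2  1.4  0.5 -2.  -0.2]
bar [ 0.5575 -0.0649  0.054 ] hinge [0.5773 0.1492 0.05  ] eye [ 0.4754 -0.0302  0.078 ]
pin [0.4512 0.4696 0.012 ]
pin [0.4624 0.4006 0.012 ]
pin [0.4674 0.373  0.024 ]
[ 25.  71. 128. 129.] center 66.26666666666667 4.35
pack [ 0.5484 -0.2459] size 0.043774065020821366 0.029316230490774448 yaw -0.855029163166924
[ 10.  65. 127. 128.] center 65.96333333333334 4.32
pack [ 0.5353 -0.3717] size 0.042830033856050366 0.02924584495700585 yaw 3.0956114385240254
[ 15.  71. 128. 129.] center 68.9 4.61
pack [ 0.4126 -0.2179] size 0.04424038574906601 0.031093865250641003 yaw -0.5288663616548526
[ 10.  65. 127. 128.] center 68.34666666666666 4.85
pack [ 0.3977 -0.3544] size 0.041772355863698415 0.03279887784851553 yaw -3.136212745361574
```

Call:
apply_moves(claw=[0.034, 0.034, 0.034, 0.034, 0.034, 0.034, 0.034, 0.034, 0.034, 0.034, 0.034, 0.034, 0.034, 0.034, 0.034, 0.034, 0.034, 0.034, 0.034], xyz=[[0, 0, 0], [0, 0, 0], [-0.025, -0.0385, 0], [-0.025, -0.0385, 0], [-0.025, -0.0385, 0], [-0.025, -0.0385, 0], [-0.025, -0.0385, 0], [-0.025, -0.0385, 0], [-0.025, -0.0385, 0], [-0.025, -0.0385, 0], [-0.025, -0.0385, 0], [-0.025, -0.0385, 0], [-0.025, -0.0385, 0], [-0.025, -0.0385, 0], [-0.025, -0.0385, 0], [-0.025, -0.0385, 0], [-0.025, -0.0385, 0], [-0.025, -0.0385, 0], [0, 0, 0]], twist=[[0, 0, -0.13], [0, 0, -0.13], [0, 0, 0], [0, 0, 0], [0, 0, 0], [0, 0, 0], [0, 0, 0], [0, 0, 0], [0, 0, 0], [0, 0, 0], [0, 0, 0], [0, 0, 0], [0, 0, 0], [0, 0, 0], [0, 0, 0], [0, 0, 0], [0, 0, 0], [0, 0, 0], [0, 0, 0]], force=40)

```text
clock: 3.3
position: [0.5585, -0.0699, 0.2312]
tool_rot: [-3.139, 0.001, 3.042]
force: [-0.5, 1.0, -0.6]
grip_width: 0.0341
finger_force: 0.0
```

Call:
apply_moves(claw=[0.034, 0.034, 0.034, 0.034, 0.034], xyz=[[0, 0, 0.04], [0, 0, 0.04], [0, 0, 0.04], [0, 0, 0.02], [0, 0, 0]], twist=[[0, 0, 0], [0, 0, 0], [0, 0, 0], [0, 0, 0], [0, 0, 0]])

```text
clock: 3.8
position: [0.5556, -0.0636, 0.0889]
tool_rot: [-3.141, -0.004, 3.049]
force: [0.3, 0.6, 0.4]
grip_width: 0.034
finger_force: 0.0
```

```bash
python3 - <<'E'
from h import *
S=cam('scene');T=cam('top')
def crop(im,x0,y0,x1,y1,k): 
    c=cv2.resize(im[y0:y1,x0:x1],None,fx=k,fy=k,interpolation=cv2.INTER_CUBIC)
    return np.clip(c.astype(float)*1.3,0,255).astype(np.uint8)[:,:,::-1]
a=crop(S['img'],230,180,360,280,4);b=crop(T['img'],260,150,330,250,4)
C=np.zeros((400,800,3),np.uint8);C[:400,:520]=a;C[:400,520:800]=b
cv2.imwrite('pics/c2.png',C)
p=bot.observe()['position'];print(p,proj(S,p),proj(T,p))
E
```

```text
[ 0.55740431 -0.06391615  0.09194279] [269.94827605 240.78969368] [314.63704564 187.35859258]
```

View pics/c2.png

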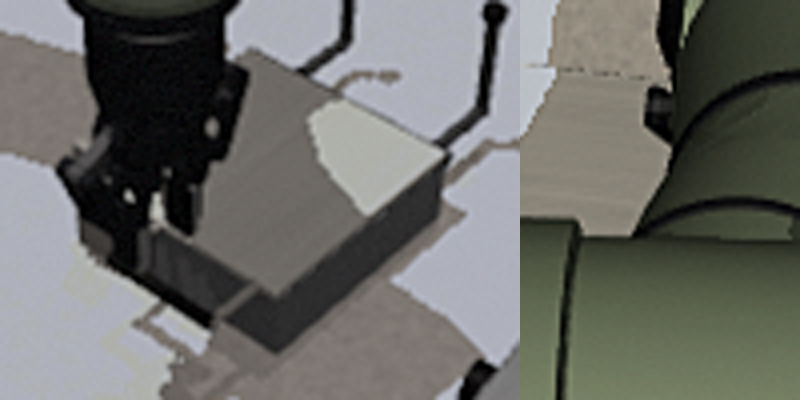

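Call:
apply_moves(claw=[0.034, 0.034, 0.034, 0.034, 0.034], xyz=[[0, 0, 0.02], [0, 0, 0.018], [0, 0, 0.017], [0, 0, 0], [0, 0, 0]], twist=[[0, 0, 0], [0, 0, 0], [0, 0, 0], [0, 0, 0], [0, 0, 0]])

```text
clock: 4.4
position: [0.5579, -0.064, 0.0378]
tool_rot: [3.142, 0.002, 3.049]
force: [0.1, -0.3, 0.1]
grip_width: 0.0342
finger_force: 0.0
```

Call:
apply_moves(claw=[0.02, 0.0, 0.0, 0.0, 0.0], xyz=[[0, 0, 0], [0, 0, 0], [0, 0, 0], [0, 0, 0], [0, 0, 0]], twist=[[0, 0, 0], [0, 0, 0], [0, 0, 0], [0, 0, 0], [0, 0, 0]], force=40)

```text
clock: 4.9
position: [0.5579, -0.0641, 0.0375]
tool_rot: [3.142, 0.002, 3.049]
force: [-1.8, 0.1, 10.2]
grip_width: 0.0082
finger_force: 39.1
```

```bash
python3 -c "
import numpy as np
t=np.concatenate([np.arange(0,.5,.05),np.arange(.5,2.31,.06)]);a=t+.0186
x=-215*np.cos(a);z=215*np.sin(a)
print(len(t));print([(round(t[i+1],2),round(x[i+1]-x[i],1),round(-(z[i+1]-z[i]),1)) for i in range(len(t)-1)])"
```

```text
41
[(np.float64(0.05), np.float64(0.5), np.float64(-10.7)), (np.float64(0.1), np.float64(1.0), np.float64(-10.7)), (np.float64(0.15), np.float64(1.5), np.float64(-10.6)), (np.float64(0.2), np.float64(2.1), np.float64(-10.5)), (np.float64(0.25), np.float64(2.6), np.float64(-10.4)), (np.float64(0.3), np.float64(3.1), np.float64(-10.3)), (np.float64(0.35), np.float64(3.6), np.float64(-10.1)), (np.float64(0.4), np.float64(4.1), np.float64(-9.9)), (np.float64(0.45), np.float64(4.6), np.float64(-9.7)), (np.float64(0.5), np.float64(5.1), np.float64(-9.5)), (np.float64(0.56), np.float64(6.7), np.float64(-11.0)), (np.float64(0.62), np.float64(7.4), np.float64(-10.6)), (np.float64(0.68), np.float64(8.0), np.float64(-10.1)), (np.float64(0.74), np.float64(8.6), np.float64(-9.6)), (np.float64(0.8), np.float64(9.1), np.float64(-9.1)), (np.float64(0.86), np.float64(9.7), np.float64(-8.5)), (np.float64(0.92), np.float64(10.2), np.float64(-7.9)), (np.float64(0.98), np.float64(10.6), np.float64(-7.3)), (np.float64(1.04), np.float64(11.0), np.float64(-6.7)), (np.float64(1.1), np.float64(11.4), np.float
[... 413 characters left out ...]
(1.58), np.float64(12.9), np.float64(-0.0)), (np.float64(1.64), np.float64(12.9), np.float64(0.7)), (np.float64(1.7), np.float64(12.8), np.float64(1.5)), (np.float64(1.76), np.float64(12.7), np.float64(2.3)), (np.float64(1.82), np.float64(12.5), np.float64(3.0)), (np.float64(1.88), np.float64(12.3), np.float64(3.8)), (np.float64(1.94), np.float64(12.1), np.float64(4.5)), (np.float64(2.0), np.float64(11.8), np.float64(5.2)), (np.float64(2.06), np.float64(11.5), np.float64(5.9)), (np.float64(2.12), np.float64(11.1), np.float64(6.6)), (np.float64(2.18), np.float64(10.7), np.float64(7.3)), (np.float64(2.24), np.float64(10.2), np.float64(7.9)), (np.float64(2.3), np.float64(9.7), np.float64(8.5))]
```

Call:
apply_moves(claw=[0, 0, 0, 0, 0, 0], xyz=[[0, 0.0005, -0.0107], [0, 0.001, -0.0107], [0, 0.0015, -0.0106], [0, 0.0021, -0.0105], [0, 0, 0], [0, 0, 0]], twist=[[0, 0, 0], [0, 0, 0], [0, 0, 0], [0, 0, 0], [0, 0, 0], [0, 0, 0]], force=60)

```text
clock: 5.5
position: [0.5582, -0.0594, 0.0796]
tool_rot: [-3.141, 0.002, 3.048]
force: [5.5, -5.4, -2.1]
grip_width: 0.0077
finger_force: 58.5
```

Call:
apply_moves(claw=[0, 0, 0, 0, 0, 0, 0, 0, 0, 0, 0, 0, 0, 0, 0, 0, 0], xyz=[[0, 0.0026, -0.0104], [0, 0.0031, -0.0103], [0, 0.0036, -0.0101], [0, 0.0041, -0.0099], [0, 0.0046, -0.0097], [0, 0.0051, -0.0095], [0, 0.0067, -0.011], [0, 0.0074, -0.0106], [0, 0.008, -0.0101], [0, 0.0086, -0.0096], [0, 0.0091, -0.0091], [0, 0.0097, -0.0085], [0, 0.0102, -0.0079], [0, 0.0106, -0.0073], [0, 0.011, -0.0067], [0, 0.0114, -0.006], [0, 0, 0]], twist=[[0, 0, 0], [0, 0, 0], [0, 0, 0], [0, 0, 0], [0, 0, 0], [0, 0, 0], [0, 0, 0], [0, 0, 0], [0, 0, 0], [0, 0, 0], [0, 0, 0], [0, 0, 0], [0, 0, 0], [0, 0, 0], [0, 0, 0], [0, 0, 0], [0, 0, 0]])

```text
clock: 7.2
position: [0.57, 0.0555, 0.2286]
tool_rot: [-3.141, 0.005, 3.048]
force: [1.0, -14.6, 28.3]
grip_width: 0.0076
finger_force: 63.9
```

Call:
apply_moves(claw=[0, 0], xyz=[[0, -0.0009, -0.0018], [0, 0, 0]], twist=[[0, 0, 0], [0, 0, 0]])

```text
clock: 7.4
position: [0.5698, 0.055, 0.2286]
tool_rot: [3.141, 0.004, 3.048]
force: [9.3, -5.3, 6.7]
grip_width: 0.0077
finger_force: 61.5
```

Call:
apply_moves(claw=[0, 0, 0, 0, 0, 0, 0, 0, 0, 0, 0], xyz=[[-0.001, 0.0118, -0.0058], [0, 0.0121, -0.0046], [0, 0.0123, -0.0038], [0, 0.0125, -0.0031], [0, 0.0127, -0.0023], [0, 0.0128, -0.0016], [0, 0.0129, -0.0008], [0, 0.0129, 0], [0, 0.0129, 0.0007], [0, 0.0128, 0.0015], [0, 0, 0]], twist=[[0, 0, 0], [0, 0, 0], [0, 0, 0], [0, 0, 0], [0, 0, 0], [0, 0, 0], [0, 0, 0], [0, 0, 0], [0, 0, 0], [0, 0, 0], [0, 0, 0]])

```text
clock: 8.5
position: [0.5821, 0.1823, 0.2477]
tool_rot: [3.14, 0.003, 3.05]
force: [9.5, -0.8, 5.5]
grip_width: 0.0078
finger_force: 63.0
```

Call:
apply_moves(claw=[0, 0, 0, 0, 0, 0, 0, 0, 0, 0], xyz=[[-0.001, 0.0127, 0.0021], [0, 0.0125, 0.003], [0, 0.0123, 0.0038], [0, 0.0121, 0.0045], [0, 0.0118, 0.0052], [0, 0.0115, 0.0059], [0, 0.0111, 0.0066], [0, 0.0107, 0.0073], [0, 0.0051, 0.004], [0, 0, 0]], twist=[[0, 0, 0], [0, 0, 0], [0, 0, 0], [0, 0, 0], [0, 0, 0], [0, 0, 0], [0, 0, 0], [0, 0, 0], [0, 0, 0], [0, 0, 0]])

```text
clock: 9.5
position: [0.5914, 0.2808, 0.2042]
tool_rot: [3.141, 0.001, 3.049]
force: [5.9, 1.0, 0.5]
grip_width: 0.0076
finger_force: 64.2
```

Call:
apply_moves(claw=[0, 0, 0, 0, 0, 0], xyz=[[0, 0.005, 0.004], [0, 0.005, 0.0042], [0, 0.0048, 0.0043], [0, 0.003, 0.003], [0, 0, 0], [0, 0, 0]], twist=[[0, 0, 0], [0, 0, 0], [0, 0, 0], [0, 0, 0], [0, 0, 0], [0, 0, 0]])

```text
clock: 10.1
position: [0.5928, 0.2958, 0.1917]
tool_rot: [-3.14, 0.0, 3.047]
force: [-14.8, -17.9, 45.0]
grip_width: 0.0077
finger_force: 68.0
```

Call:
apply_moves(claw=[0, 0, 0.015, 0.034, 0.034, 0.034, 0.034, 0.034, 0.034], xyz=[[0, -0.001, -0.0015], [0, 0, 0], [0, 0, 0], [0, 0, 0], [0, 0, 0], [0, 0, -0.02], [0, 0, -0.04], [0, 0, -0.04], [0, 0, 0]], twist=[[0, 0, 0], [0, 0, 0], [0, 0, 0], [0, 0, 0], [0, 0, 0], [0, 0, 0], [0, 0, 0], [0, 0, 0], [0, 0, 0]])

```text
clock: 11.0
position: [0.5942, 0.2976, 0.2958]
tool_rot: [3.137, 0.005, 3.049]
force: [0.2, -0.1, -0.4]
grip_width: 0.0338
finger_force: 0.0
```

```bash
cat > packs.py <<'E'
from h import *
np.set_printoptions(precision=3,suppress=True)
for n in('top','scene'):
    cam(n,n+'_p.png')
    print(n,[(np.round(d['position'],3).tolist(),round(d['score'],2)) for d in bot.find_in(n,'pack1')[:7]])
print(bot.observe()['position'],bot.observe()['tool_rot'])
E
python3 packs.py; sed -n 19,24p fit.py >/dev/null; python3 fit.py | grep pack
```

```text
top [([0.538, -0.37, 0.04], 0.89), ([0.398, -0.351, 0.038], 0.58), ([0.418, -0.217, 0.04], 0.53), ([0.551, -0.244, 0.04], 0.53)]
scene [([0.566, -0.266, 0.043], 0.9), ([0.42, -0.356, 0.043], 0.78), ([0.557, -0.379, 0.04], 0.73), ([0.44, -0.226, 0.039], 0.64)]
[0.592 0.297 0.289] [-3.141 -0.002  3.049]
pack [ 0.5501 -0.2492] size 0.052920557060051325 0.03456715529467487 yaw -0.851911057792792
pack [ 0.541 -0.373] size 0.05575312674116568 0.03332899237813287 yaw -0.07773369808185213
pack [ 0.4179 -0.2214] size 0.05895364775880631 0.03391286932086121 yaw -0.5170673571606368
pack [ 0.4029 -0.3552] size 0.058673101818287283 0.03374162333201397 yaw -2.9872560791024254
```

View pics/scene_p.png

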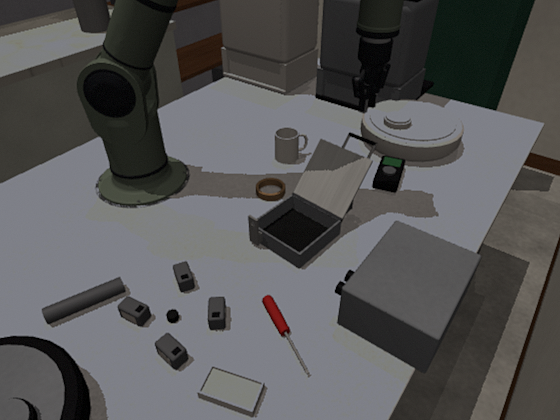

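The scene picture shows the lid resting open on its rear stop, with the bar at about (360,145). The packs haven't moved. I'll start with the one at (183,277).

Call:
apply_moves(claw=[0.06, 0.06, 0.06, 0.06, 0.06, 0.06, 0.06, 0.06, 0.06, 0.06, 0.06, 0.06, 0.06, 0.06, 0.06, 0.06, 0.06, 0.06], xyz=[[0.0103, -0.0444, 0], [0.0103, -0.0444, 0], [0.0103, -0.0444, 0], [0.0103, -0.0444, 0], [0.0103, -0.0444, 0], [0.0103, -0.0444, 0], [0.0103, -0.0444, 0], [0.0103, -0.0444, 0], [0.0103, -0.0444, 0], [0.0103, -0.0444, 0], [0.0103, -0.0444, 0], [0.0103, -0.0444, 0], [0, 0, 0.045], [0, 0, 0.045], [0, 0, 0.045], [0, 0, 0.045], [0, 0, 0.02], [0, 0, 0]], twist=[[0, 0, 0], [0, 0, 0], [0, 0, 0], [0, 0, 0], [0, 0, 0], [0, 0, 0], [0, 0, 0], [0, 0, 0], [0, 0, 0], [0, 0, 0], [0, 0, 0], [0, 0, 0], [0, 0, 0.143], [0, 0, 0.143], [0, 0, 0.143], [0, 0, 0], [0, 0, 0], [0, 0, 0]])

```text
clock: 13.1
position: [0.4184, -0.2218, 0.088]
tool_rot: [-3.14, -0.005, 2.62]
force: [-0.1, 0.1, 0.0]
grip_width: 0.06
finger_force: 0.0
```

Call:
apply_moves(claw=[0.06, 0.06, 0.06, 0.06, 0.02, 0.02, 0.02, 0.02, 0.02, 0.02, 0.02, 0.02, 0.02], xyz=[[0, 0, 0.035], [0, 0, 0.028], [0, 0, 0.013], [0, 0, 0], [0, 0, 0], [0, 0, 0], [0, 0, 0], [0, 0, 0], [0, 0, -0.03], [0, 0, -0.04], [0, 0, -0.045], [0, 0, -0.045], [0, 0, 0]], twist=[[0, 0, 0], [0, 0, 0], [0, 0, 0], [0, 0, 0], [0, 0, 0], [0, 0, 0], [0, 0, 0], [0, 0, 0], [0, 0, 0], [0, 0, 0], [0, 0, 0], [0, 0, 0], [0, 0, 0]], force=45)

```text
clock: 14.4
position: [0.4224, -0.2235, 0.1805]
tool_rot: [3.139, 0.009, 2.619]
force: [-0.1, -0.3, -2.7]
grip_width: 0.0355
finger_force: 46.3
```

Call:
apply_moves(claw=[0.02, 0.02, 0.02, 0.02, 0.02, 0.02, 0.02, 0.02, 0.02, 0.02, 0.02, 0.02], xyz=[[0, 0, 0], [0, 0, 0], [0, 0, 0], [-0.0092, 0.0441, 0], [-0.0092, 0.0441, 0], [-0.0092, 0.0441, 0], [-0.0092, 0.0441, 0], [-0.0092, 0.0441, 0], [-0.0092, 0.0441, 0], [0, 0, 0.04], [0, 0, 0.03], [0, 0, 0]], twist=[[0, 0, -0.143], [0, 0, -0.143], [0, 0, -0.143], [0, 0, 0], [0, 0, 0], [0, 0, 0], [0, 0, 0], [0, 0, 0], [0, 0, 0], [0, 0, 0], [0, 0, 0], [0, 0, 0]])

```text
clock: 15.6
position: [0.4978, 0.036, 0.1026]
tool_rot: [-3.14, -0.004, 3.049]
force: [0.1, 0.0, -0.8]
grip_width: 0.0351
finger_force: 46.0
```

```bash
cat >> h.py <<'E'
O=np.array([.5396,.0673]);YAW=1.4789
def st():
    s=bot.observe();p=s['position'];y=s['tool_rot'][2];c,n=np.cos(YAW),np.sin(YAW)
    B=np.array([[c,n],[-n,c]])@(p[:2]-O)
    print('pos',p.round(4),'rot',np.round(s['tool_rot'],3),'box',B.round(4),'w',round(s['grip_width'],4),'t',s['clock'],'F',s['force'].round(1))
    return p,y,B
def go(world=None,box=None):
    p,y,B=st();c,n=np.cos(YAW),np.sin(YAW)
    if box is not None: world=O+np.array([[c,-n],[n,c]])@np.array(box)
    d=np.array(world)-p[:2]
    print('tool dx,dy',np.round([np.cos(y)*d[0]+np.sin(y)*d[1],np.sin(y)*d[0]-np.cos(y)*d[1]],4))
E
python3 -c "
from h import *
go(box=(-.036,.036));cam('scene','s3.png')"
```

```text
pos [0.4978 0.036  0.1026] rot [-3.14  -0.004  3.049] box [-0.035   0.0387] w 0.0351 t 15.6 F [ 0.1  0.  -0.8]
tool dx,dy [-0.0027 -0.001 ]
```

View pics/s3.png

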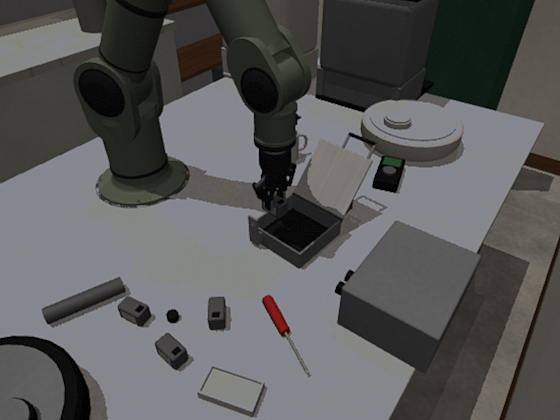

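The pack is above the box's near-front corner at about (270,200), and the interior is clear.

Call:
apply_moves(claw=[0.02, 0.02, 0.02, 0.02, 0.02, 0.046, 0.046, 0.046, 0.046, 0.046, 0.046, 0.046, 0.046], xyz=[[-0.002, -0.001, 0.03], [0, 0, 0.03], [0, 0, 0.016], [0, 0, 0.0075], [0, 0, 0], [0, 0, 0], [0, 0, 0], [0, 0, 0], [0, 0, -0.03], [0, 0, -0.04], [0, 0, -0.045], [0, 0, -0.045], [0, 0, 0]], twist=[[0, 0, 0], [0, 0, 0], [0, 0, 0], [0, 0, 0], [0, 0, 0], [0, 0, 0], [0, 0, 0], [0, 0, 0], [0, 0, 0], [0, 0, 0], [0, 0, 0], [0, 0, 0], [0, 0, 0]])

```text
clock: 16.95
position: [0.5042, 0.0346, 0.1874]
tool_rot: [3.139, 0.009, 3.048]
force: [0.7, 0.3, -0.9]
grip_width: 0.0458
finger_force: 0.0
```

```bash
python3 -c "
from h import *
go(world=(.552,-.252))"
```

```text
pos [0.5042 0.0346 0.1874] rot [3.139 0.009 3.048] box [-0.0358  0.0323] w 0.0458 t 16.95 F [ 0.7  0.3 -0.9]
tool dx,dy [-0.0744 -0.2809]
```

Call:
apply_moves(claw=[0.06, 0.06, 0.06, 0.06, 0.06, 0.06, 0.06, 0.06, 0.06, 0.06, 0.06, 0.06, 0.06, 0.06], xyz=[[-0.0124, -0.0468, 0], [-0.0124, -0.0468, 0], [-0.0124, -0.0468, 0], [-0.0124, -0.0468, 0], [-0.0124, -0.0468, 0], [-0.0124, -0.0468, 0], [0, 0, 0.0195], [0, 0, 0.0195], [0, 0, 0.0195], [0, 0, 0.0195], [0, 0, 0.0195], [0, 0, 0.0145], [0, 0, 0], [0, 0, 0]], twist=[[0, 0, 0], [0, 0, 0], [0, 0, 0], [0, 0, 0], [0, 0, 0], [0, 0, 0], [0, 0, 0.127], [0, 0, 0.127], [0, 0, 0.127], [0, 0, 0.127], [0, 0, 0.127], [0, 0, 0.127], [0, 0, 0], [0, 0, 0]])

```text
clock: 18.35
position: [0.5499, -0.2519, 0.0701]
tool_rot: [3.142, 0.001, 2.291]
force: [0.5, 0.1, -0.0]
grip_width: 0.0601
finger_force: 0.0
```

```bash
python3 -c "
from h import *
go(world=(.552,-.252))
f=cam('scene','s4.png');print(bot.find_in('scene','pack1')[:5])"
```

```text
pos [ 0.5499 -0.2519  0.0701] rot [3.142e+00 1.000e-03 2.291e+00] box [-0.3169 -0.0395] w 0.0601 t 18.35 F [ 0.5  0.1 -0. ]
tool dx,dy [-0.0015  0.0015]
[{'position': [0.4186, -0.3578, 0.0394], 'score': 0.98}, {'position': [0.5133, 0.0275, 0.0391], 'score': 0.78}, {'position': [0.5536, -0.3784, 0.0378], 'score': 0.75}]
```

Call:
apply_moves(claw=[0.06, 0.06, 0.06, 0.06, 0.02, 0.02, 0.02, 0.02, 0.02, 0.02, 0.02, 0.02, 0.02, 0.02, 0.02, 0.02, 0.02, 0.02], xyz=[[0, 0, 0.03], [0, 0, 0.02], [0, 0, 0.009], [0, 0, 0], [0, 0, 0], [0, 0, 0], [0, 0, 0], [0, 0, 0], [0, 0, -0.03], [0, 0, -0.04], [0, 0, -0.045], [0, 0, -0.045], [0, 0, 0], [0, 0, 0], [0, 0, 0], [0, 0, 0], [0, 0, 0], [0, 0, 0]], twist=[[0, 0, 0], [0, 0, 0], [0, 0, 0], [0, 0, 0], [0, 0, 0], [0, 0, 0], [0, 0, 0], [0, 0, 0], [0, 0, 0], [0, 0, 0], [0, 0, 0], [0, 0, 0], [0, 0, -0.126], [0, 0, -0.126], [0, 0, -0.126], [0, 0, -0.126], [0, 0, -0.126], [0, 0, -0.126]])

```text
clock: 20.25
position: [0.5497, -0.2519, 0.1712]
tool_rot: [-3.141, 0.001, 3.048]
force: [-0.1, 0.6, -2.3]
grip_width: 0.0353
finger_force: 45.7
```

```bash
python3 -c "
from h import *
go(box=(-.036,-.038))"
```

```text
pos [ 0.5497 -0.2519  0.1712] rot [-3.141e+00  1.000e-03  3.048e+00] box [-0.3169 -0.0394] w 0.0353 t 20.25 F [-0.1  0.6 -2.3]
tool dx,dy [0.0018 0.2809]
```

Call:
apply_moves(claw=[0.02, 0.02, 0.02, 0.02, 0.02, 0.02, 0.02, 0.02, 0.02, 0.02, 0.02, 0.02, 0.02, 0.046, 0.046, 0.046, 0.046, 0.046, 0.046, 0.046], xyz=[[0, 0.0401, 0], [0, 0.0401, 0], [0, 0.0401, 0], [0, 0.0401, 0], [0, 0.0401, 0], [0, 0.0401, 0], [0.0018, 0.0401, 0], [0, 0, 0.04], [0, 0, 0.045], [0, 0, 0.04], [0, 0, 0.02], [0, 0, 0.0085], [0, 0, 0], [0, 0, 0], [0, 0, 0], [0, 0, 0], [0, 0, -0.045], [0, 0, -0.05], [0, 0, -0.05], [0, 0, 0]], twist=[[0, 0, 0], [0, 0, 0], [0, 0, 0], [0, 0, 0], [0, 0, 0], [0, 0, 0], [0, 0, 0], [0, 0, 0], [0, 0, 0], [0, 0, 0], [0, 0, 0], [0, 0, 0], [0, 0, 0], [0, 0, 0], [0, 0, 0], [0, 0, 0], [0, 0, 0], [0, 0, 0], [0, 0, 0], [0, 0, 0]])

```text
clock: 22.25
position: [0.5785, 0.0277, 0.1682]
tool_rot: [3.139, 0.009, 3.042]
force: [0.9, 0.4, -1.1]
grip_width: 0.0457
finger_force: 0.0
```

```bash
python3 -c "
from h import *
go(world=(.405,-.355));go(world=(.544,-.373))"
```

```text
pos [0.5785 0.0277 0.1682] rot [3.139 0.009 3.042] box [-0.0358 -0.0424] w 0.0457 t 22.25 F [ 0.9  0.4 -1.1]
tool dx,dy [ 0.1347 -0.398 ]
pos [0.5785 0.0277 0.1682] rot [3.139 0.009 3.042] box [-0.0358 -0.0424] w 0.0457 t 22.25 F [ 0.9  0.4 -1.1]
tool dx,dy [-0.0054 -0.4022]
```

Call:
apply_moves(claw=[0.06, 0.06, 0.06, 0.06, 0.06, 0.06, 0.06, 0.06, 0.06, 0.06, 0.06, 0.06, 0.06, 0.06], xyz=[[-0.0006, -0.0447, 0], [-0.0006, -0.0447, 0], [-0.0006, -0.0447, 0], [-0.0006, -0.0447, 0], [-0.0006, -0.0447, 0], [-0.0006, -0.0447, 0], [-0.0006, -0.0447, 0], [-0.0006, -0.0447, 0], [-0.0006, -0.0447, 0], [0, 0, 0.04], [0, 0, 0.035], [0, 0, 0.02], [0, 0, 0], [0, 0, 0]], twist=[[0, 0, 0], [0, 0, 0], [0, 0, 0], [0, 0, 0], [0, 0, 0], [0, 0, 0], [0, 0, 0], [0, 0, 0], [0, 0, 0], [0, 0, -0.025], [0, 0, 0], [0, 0, 0], [0, 0, 0], [0, 0, 0]])

```text
clock: 23.65
position: [0.5415, -0.3734, 0.0676]
tool_rot: [-3.141, 0.0, 3.068]
force: [0.9, -0.2, 0.2]
grip_width: 0.0602
finger_force: 0.0
```

```bash
python3 -c "
from h import *
go(world=(.544,-.373))
f=cam('scene','s5.png');print(bot.find_in('scene','pack1')[:5])"
```

```text
pos [ 0.5415 -0.3734  0.0676] rot [-3.141  0.     3.068] box [-0.4387 -0.0423] w 0.0602 t 23.65 F [ 0.9 -0.2  0.2]
tool dx,dy [-0.0025  0.0006]
[{'position': [0.5093, 0.0279, 0.0409], 'score': 0.75}, {'position': [0.5796, 0.0008, 0.0443], 'score': 0.69}, {'position': [0.5561, -0.3772, 0.0381], 'score': 0.63}, {'position': [0.3997, -0.3628, 0.0435], 'score': 0.57}]
```

Call:
apply_moves(claw=[0.06, 0.06, 0.06, 0.06, 0.02, 0.02, 0.02, 0.02, 0.02, 0.02, 0.02, 0.02, 0.02, 0.02], xyz=[[-0.002, 0, 0.03], [0, 0, 0.018], [0, 0, 0.008], [0, 0, 0], [0, 0, 0], [0, 0, 0], [0, 0, 0], [0, 0, 0], [0, 0, -0.03], [0, 0, -0.04], [0, 0, -0.045], [0, 0, -0.045], [0, 0, 0], [0, 0, 0]], twist=[[0, 0, 0], [0, 0, 0], [0, 0, 0], [0, 0, 0], [0, 0, 0], [0, 0, 0], [0, 0, 0], [0, 0, 0], [0, 0, 0], [0, 0, 0], [0, 0, 0], [0, 0, 0], [0, 0, 0.02], [0, 0, 0]])

```text
clock: 25.15
position: [0.5437, -0.3734, 0.172]
tool_rot: [-3.141, 0.002, 3.047]
force: [0.3, -0.7, -2.3]
grip_width: 0.0355
finger_force: 45.6
```

```bash
python3 -c "
from h import *
go(box=(.036,.036));f=cam('top');f=cam('scene')
for n in('top','scene'):print([(np.round(d['position'],3),round(d['score'],2)) for d in bot.find_in(n,'pack1')])
c=cv2.resize(f['img'][180:320,90:350],None,fx=3,fy=3,interpolation=2);cv2.imwrite('pics/s6.png',np.clip(c*1.4,0,255)[:,:,::-1])"
```

```text
pos [ 0.5437 -0.3734  0.172 ] rot [-3.141e+00  2.000e-03  3.047e+00] box [-0.4384 -0.0445] w 0.0355 t 25.15 F [ 0.3 -0.7 -2.3]
tool dx,dy [0.0816 0.4742]
[(array([0.567, 0.009, 0.045]), 0.84), (array([0.497, 0.034, 0.042]), 0.5)]
[(array([0.508, 0.029, 0.042]), 0.82), (array([ 0.566, -0.374,  0.198]), 0.8), (array([ 0.422, -0.362,  0.037]), 0.69), (array([0.568, 0.217, 0.118]), 0.64), (array([ 0.578, -0.   ,  0.048]), 0.46)][ WARN:0@4.796] global loadsave.cpp:1063 imwrite_ Unsupported depth image for selected encoder is fallbacked to CV_8U.
```

View pics/s6.png

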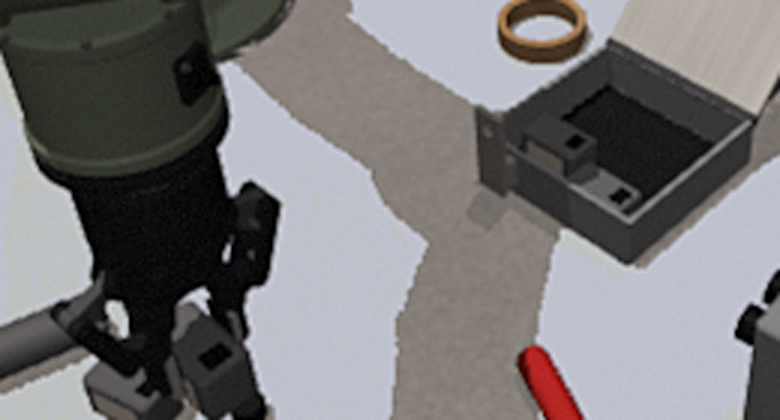

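The crop shows the second pack lying flat but pushed against the front wall at about (600,185). That was probably the random knock, and it's acceptable there. Next I'll place the third.

Call:
apply_moves(claw=[0.02, 0.02, 0.02, 0.02, 0.02, 0.02, 0.02, 0.02, 0.02, 0.02, 0.02, 0.02, 0.02, 0.02], xyz=[[0.0082, 0.0474, 0], [0.0082, 0.0474, 0], [0.0082, 0.0474, 0], [0.0082, 0.0474, 0], [0.0082, 0.0474, 0], [0.0082, 0.0474, 0], [0.0082, 0.0474, 0], [0.0082, 0.0474, 0], [0.0082, 0.0474, 0], [0.0082, 0.0474, 0], [0, 0, 0.04], [0, 0, 0.03], [0, 0, 0], [0, 0, 0]], twist=[[0, 0, 0], [0, 0, 0], [0, 0, 0], [0, 0, 0], [0, 0, 0], [0, 0, 0], [0, 0, 0], [0, 0, 0], [0, 0, 0], [0, 0, 0], [0, 0, 0], [0, 0, 0], [0, 0, 0], [0, 0, 0]])

```text
clock: 26.75
position: [0.5059, 0.1058, 0.1008]
tool_rot: [-3.141, -0.001, 3.047]
force: [0.9, -0.3, -0.9]
grip_width: 0.0356
finger_force: 45.5
```

```bash
python3 -c "
from h import *
go(box=(.036,.036))"
```

```text
pos [0.5059 0.1058 0.1008] rot [-3.141e+00 -1.000e-03  3.047e+00] box [0.0353 0.0371] w 0.0356 t 26.75 F [ 0.9 -0.3 -0.9]
tool dx,dy [-0.0011  0.0007]
```

Call:
apply_moves(claw=[0.02, 0.02, 0.02, 0.02, 0.02, 0.046, 0.046, 0.046, 0.046, 0.046, 0.046, 0.046, 0.046], xyz=[[0, 0, 0.03], [0, 0, 0.03], [0, 0, 0.015], [0, 0, 0.0075], [0, 0, 0], [0, 0, 0], [0, 0, 0], [0, 0, 0], [0, 0, -0.03], [0, 0, -0.04], [0, 0, -0.045], [0, 0, -0.045], [0, 0, 0]], twist=[[0, 0, 0], [0, 0, 0], [0, 0, 0], [0, 0, 0], [0, 0, 0], [0, 0, 0], [0, 0, 0], [0, 0, 0], [0, 0, 0], [0, 0, 0], [0, 0, 0], [0, 0, 0], [0, 0, 0]])

```text
clock: 28.05
position: [0.5084, 0.1068, 0.1837]
tool_rot: [3.138, 0.007, 3.047]
force: [1.0, 0.1, -1.7]
grip_width: 0.046
finger_force: 0.0
```

```bash
python3 -c "
from h import *
go(world=(.405,-.355))"
```

```text
pos [0.5084 0.1068 0.1837] rot [3.138 0.007 3.047] box [0.0365 0.0347] w 0.046 t 28.05 F [ 1.   0.1 -1.7]
tool dx,dy [ 0.0595 -0.4695]
```

Call:
apply_moves(claw=[0.06, 0.06, 0.06, 0.06, 0.06, 0.06, 0.06, 0.06, 0.06, 0.06, 0.06, 0.06, 0.06, 0.06, 0.06], xyz=[[0.006, -0.047, 0], [0.006, -0.047, 0], [0.006, -0.047, 0], [0.006, -0.047, 0], [0.006, -0.047, 0], [0.006, -0.047, 0], [0.006, -0.047, 0], [0.006, -0.047, 0], [0.006, -0.047, 0], [0.006, -0.047, 0], [0, 0, 0.04], [0, 0, 0.04], [0, 0, 0.03], [0, 0, 0], [0, 0, 0]], twist=[[0, 0, 0], [0, 0, 0], [0, 0, 0], [0, 0, 0], [0, 0, 0], [0, 0, 0], [0, 0, 0], [0, 0, 0], [0, 0, 0], [0, 0, 0], [0, 0, -0.125], [0, 0, -0.123], [0, 0, 0], [0, 0, 0], [0, 0, 0]])

```text
clock: 29.55
position: [0.4022, -0.3563, 0.0689]
tool_rot: [3.142, -0.0, -2.988]
force: [-0.6, -0.6, 0.3]
grip_width: 0.0601
finger_force: 0.0
```

```bash
python3 -c "
from h import *
go(world=(.405,-.355));cam('scene','s7.png');cam('top','t7.png')
for n in('top','scene'):print([(np.round(d['position'],3),round(d['score'],2)) for d in bot.find_in(n,'pack1')])"
```

```text
pos [ 0.4022 -0.3563  0.0689] rot [ 3.142 -0.    -2.988] box [-0.4344  0.098 ] w 0.0601 t 29.55 F [-0.6 -0.6  0.3]
tool dx,dy [-0.003   0.0008]
[(array([0.553, 0.165, 0.062]), 0.73), (array([0.494, 0.035, 0.046]), 0.7), (array([0.566, 0.006, 0.045]), 0.65), (array([0.499, 0.104, 0.043]), 0.5)]
[(array([0.509, 0.027, 0.042]), 0.86), (array([ 0.419, -0.357,  0.042]), 0.75), (array([ 0.576, -0.001,  0.046]), 0.71), (array([0.517, 0.093, 0.037]), 0.59)]
```

Call:
apply_moves(claw=[0.06, 0.06, 0.06, 0.06, 0.02, 0.02, 0.02, 0.02, 0.02, 0.02, 0.02, 0.02, 0.02, 0.02, 0.02], xyz=[[-0.002, 0, 0.03], [0, 0, 0.019], [0, 0, 0.008], [0, 0, 0], [0, 0, 0], [0, 0, 0], [0, 0, 0], [0, 0, 0], [0, 0, -0.03], [0, 0, -0.04], [0, 0, -0.045], [0, 0, -0.045], [0, 0, 0], [0, 0, 0], [0, 0, 0]], twist=[[0, 0, 0], [0, 0, 0], [0, 0, 0], [0, 0, 0], [0, 0, 0], [0, 0, 0], [0, 0, 0], [0, 0, 0], [0, 0, 0], [0, 0, 0], [0, 0, 0], [0, 0, 0], [0, 0, 0.125], [0, 0, 0.123], [0, 0, 0]])

```text
clock: 31.25
position: [0.4044, -0.3556, 0.1722]
tool_rot: [-3.141, 0.001, 3.046]
force: [-0.2, 0.5, -1.7]
grip_width: 0.035
finger_force: 46.0
```

```bash
python3 -c "
from h import *
go(box=(.030,-.038))"
```

```text
pos [ 0.4044 -0.3556  0.1722] rot [-3.141e+00  1.000e-03  3.046e+00] box [-0.4335  0.0958] w 0.035 t 31.25 F [-0.2  0.5 -1.7]
tool dx,dy [-0.1319  0.4641]
```

Call:
apply_moves(claw=[0.02, 0.02, 0.02, 0.02, 0.02, 0.02, 0.02, 0.02, 0.02, 0.02, 0.02, 0.02, 0.02, 0.02], xyz=[[-0.0132, 0.0464, 0], [-0.0132, 0.0464, 0], [-0.0132, 0.0464, 0], [-0.0132, 0.0464, 0], [-0.0132, 0.0464, 0], [-0.0132, 0.0464, 0], [-0.0132, 0.0464, 0], [-0.0132, 0.0464, 0], [-0.0132, 0.0464, 0], [-0.0132, 0.0464, 0], [0, 0, 0.04], [0, 0, 0.03], [0, 0, 0], [0, 0, 0]], twist=[[0, 0, 0], [0, 0, 0], [0, 0, 0], [0, 0, 0], [0, 0, 0], [0, 0, 0], [0, 0, 0], [0, 0, 0], [0, 0, 0], [0, 0, 0], [0, 0, 0], [0, 0, 0], [0, 0, 0], [0, 0, 0]])

```text
clock: 32.65
position: [0.5793, 0.0936, 0.1019]
tool_rot: [-3.141, -0.0, 3.049]
force: [0.2, -0.7, -0.6]
grip_width: 0.0355
finger_force: 45.8
```

```bash
python3 -c "
from h import *
go(box=(.032,-.038))"
```

```text
pos [0.5793 0.0936 0.1019] rot [-3.141 -0.     3.049] box [ 0.0298 -0.0371] w 0.0355 t 32.65 F [ 0.2 -0.7 -0.6]
tool dx,dy [-0.0009  0.0022]
```

Call:
apply_moves(claw=[0.02, 0.02, 0.02, 0.02, 0.02, 0.046, 0.046, 0.046, 0.046, 0.046, 0.046, 0.046, 0.046, 0.046, 0.046, 0.034, 0.034, 0.034], xyz=[[0, 0.002, 0.03], [0, 0, 0.03], [0, 0, 0.015], [0, 0, 0.0085], [0, 0, 0], [0, 0, 0], [0, 0, 0], [0, 0, 0], [0, 0, -0.03], [0, 0, -0.04], [0, 0, -0.045], [0, 0, -0.045], [0, 0, -0.045], [0, 0, -0.045], [0, 0, -0.03], [0, 0, 0], [0, 0, 0], [0, 0, 0]], twist=[[0, 0, 0], [0, 0, 0], [0, 0, 0], [0, 0, 0], [0, 0, 0], [0, 0, 0], [0, 0, 0], [0, 0, 0], [0, 0, 0], [0, 0, 0], [0, 0, 0], [0, 0, 0], [0, 0, 0], [0, 0, 0], [0, 0, 0], [0, 0, 0], [0, 0, 0], [0, 0, 0]])

```text
clock: 34.45
position: [0.5788, 0.0959, 0.2968]
tool_rot: [-3.141, -0.001, 3.048]
force: [0.1, 0.9, 0.4]
grip_width: 0.0342
finger_force: 0.0
```

```bash
python3 -c "
from h import *
go(world=(.5928,.2958));f=cam('scene');T=cam('top')
for n in('top','scene'):print([(np.round(d['position'],3),round(d['score'],2)) for d in bot.find_in(n,'pack1')])
c=cv2.resize(f['img'][120:280,235:400],None,fx=3,fy=3,interpolation=2)
d=cv2.resize(T['img'][150:310,195:295],None,fx=3,fy=3,interpolation=2)
cv2.imwrite('pics/s8.png',np.clip(np.hstack([c,d])*1.4,0,255).astype(np.uint8)[:,:,::-1])"
```

```text
pos [0.5788 0.0959 0.2968] rot [-3.141e+00 -1.000e-03  3.048e+00] box [ 0.032  -0.0364] w 0.0342 t 34.45 F [0.1 0.9 0.4]
tool dx,dy [0.0048 0.2004]
[(array([ 0.575, -0.004,  0.043]), 0.44)]
[(array([0.51 , 0.023, 0.043]), 0.82), (array([0.585, 0.084, 0.042]), 0.73), (array([0.576, 0.002, 0.047]), 0.58), (array([0.514, 0.092, 0.04 ]), 0.57), (array([0.312, 0.35 , 0.06 ]), 0.27)]
```

View pics/s8.png

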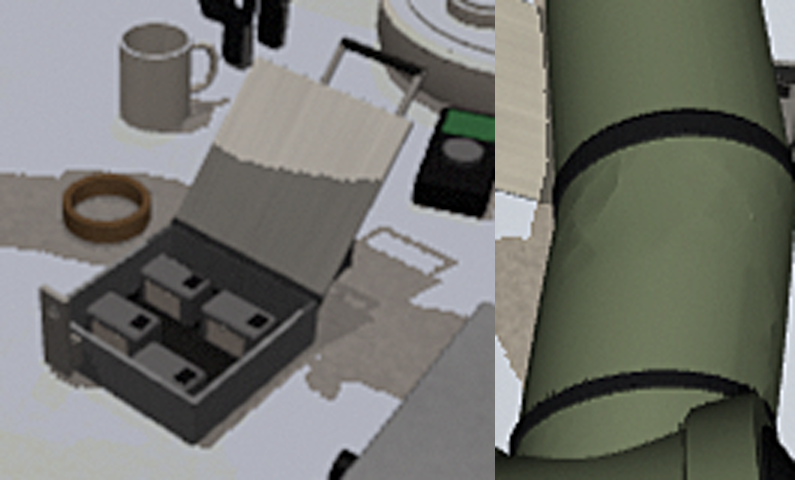

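All four packs lie flat in the box, at crop pixels (125,320), (170,285), (240,320) and (165,370). The lid is still open.

Call:
apply_moves(claw=[0.034, 0.034, 0.034, 0.034, 0.034, 0.034, 0.034, 0.034, 0.034, 0.034, 0.034, 0.034], xyz=[[0.001, 0.04, 0], [0.001, 0.04, 0], [0.001, 0.04, 0], [0.001, 0.04, 0], [0.001, 0.04, 0], [0, 0, 0], [0, 0, 0.03], [0, 0, 0.03], [0, 0, 0.025], [0, 0, 0.02], [0, 0, 0], [0, 0, 0]], twist=[[0, 0, 0], [0, 0, 0], [0, 0, 0], [0, 0, 0], [0, 0, 0], [0, 0, 0], [0, 0, 0], [0, 0, 0], [0, 0, 0], [0, 0, 0], [0, 0, 0], [0, 0, 0]])

```text
clock: 35.85
position: [0.5933, 0.2953, 0.193]
tool_rot: [-3.141, -0.0, 3.047]
force: [-0.5, 0.8, 0.3]
grip_width: 0.0342
finger_force: 0.0
```

Call:
apply_moves(claw=[0.02, 0, 0, 0, 0], xyz=[[0, 0, 0], [0, 0, 0], [0, 0, 0], [0, 0, 0], [0, 0, 0]], twist=[[0, 0, 0], [0, 0, 0], [0, 0, 0], [0, 0, 0], [0, 0, 0]], force=50)

```text
clock: 36.35
position: [0.5936, 0.2955, 0.194]
tool_rot: [3.141, 0.001, 3.047]
force: [-1.0, -2.0, 5.7]
grip_width: 0.0081
finger_force: 48.8
```

Call:
apply_moves(claw=[0, 0, 0, 0, 0, 0, 0, 0, 0, 0, 0], xyz=[[0, -0.0097, -0.0085], [0, -0.0102, -0.0079], [0, -0.0107, -0.0073], [0, -0.0111, -0.0066], [0, -0.0115, -0.0059], [0, -0.0118, -0.0052], [0, -0.0121, -0.0045], [0, -0.0123, -0.0038], [0, -0.0125, -0.003], [0, -0.0127, -0.0023], [0, 0, 0]], twist=[[0, 0, 0], [0, 0, 0], [0, 0, 0], [0, 0, 0], [0, 0, 0], [0, 0, 0], [0, 0, 0], [0, 0, 0], [0, 0, 0], [0, 0, 0], [0, 0, 0]])

```text
clock: 37.45
position: [0.5821, 0.1795, 0.2493]
tool_rot: [3.141, 0.0, 3.046]
force: [-6.5, 2.5, 12.7]
grip_width: 0.0079
finger_force: 52.5
```

Call:
apply_moves(claw=[0, 0, 0, 0, 0, 0, 0, 0, 0, 0, 0], xyz=[[0.001, -0.0128, -0.002], [0, -0.0129, -0.0007], [0, -0.0129, 0], [0, -0.0129, 0.0008], [0, -0.0128, 0.0016], [0, -0.0127, 0.0023], [0, -0.0125, 0.0031], [0, -0.0123, 0.0038], [0, -0.0121, 0.0046], [0, -0.0118, 0.0053], [0, 0, 0]], twist=[[0, 0, 0], [0, 0, 0], [0, 0, 0], [0, 0, 0], [0, 0, 0], [0, 0, 0], [0, 0, 0], [0, 0, 0], [0, 0, 0], [0, 0, 0], [0, 0, 0]])

```text
clock: 38.55
position: [0.5691, 0.054, 0.2281]
tool_rot: [-3.14, -0.001, 3.046]
force: [-0.3, -3.9, 6.1]
grip_width: 0.0077
finger_force: 52.4
```

Call:
apply_moves(claw=[0, 0, 0, 0, 0, 0, 0, 0, 0, 0, 0, 0, 0, 0], xyz=[[0, -0.0114, 0.006], [0, -0.011, 0.0067], [0, -0.0106, 0.0073], [0, -0.0102, 0.0079], [0, -0.0097, 0.0085], [0, -0.0091, 0.0091], [0, -0.0086, 0.0096], [0, -0.008, 0.0101], [0, -0.0074, 0.0106], [0, -0.0067, 0.011], [0, -0.0051, 0.0095], [0, -0.0046, 0.0097], [0, -0.0041, 0.0099], [0, 0, 0]], twist=[[0, 0, 0], [0, 0, 0], [0, 0, 0], [0, 0, 0], [0, 0, 0], [0, 0, 0], [0, 0, 0], [0, 0, 0], [0, 0, 0], [0, 0, 0], [0, 0, 0], [0, 0, 0], [0, 0, 0], [0, 0, 0]])

```text
clock: 39.95
position: [0.5588, -0.0504, 0.1115]
tool_rot: [-3.141, -0.002, 3.047]
force: [-5.0, 0.3, -0.4]
grip_width: 0.0079
finger_force: 51.7
```

Call:
apply_moves(claw=[0, 0, 0, 0, 0, 0, 0, 0, 0, 0], xyz=[[0, -0.0036, 0.0101], [0, -0.0031, 0.0103], [0, -0.0026, 0.0104], [0, -0.0021, 0.0105], [0, -0.0015, 0.0106], [0, -0.001, 0.0107], [0, -0.0003, 0.005], [0, -0.0002, 0.003], [0, 0, 0.002], [0, 0, 0]], twist=[[0, 0, 0], [0, 0, 0], [0, 0, 0], [0, 0, 0], [0, 0, 0], [0, 0, 0], [0, 0, 0], [0, 0, 0], [0, 0, 0], [0, 0, 0]])

```text
clock: 40.95
position: [0.5577, -0.0641, 0.0414]
tool_rot: [3.141, -0.001, 3.048]
force: [-14.0, 1.5, 19.6]
grip_width: 0.0079
finger_force: 51.9
```

Call:
apply_moves(claw=[0, 0, 0.01, 0.02, 0.034, 0.034, 0.034, 0.034, 0.034, 0.034, 0.034], xyz=[[0, 0, 0.001], [0, 0, 0], [0, 0, 0], [0, 0, 0], [0, 0, 0], [0, 0, 0], [0, 0, -0.03], [0, 0, -0.045], [0, 0, -0.045], [0, 0, -0.045], [0, 0, 0]], twist=[[0, 0, 0], [0, 0, 0], [0, 0, 0], [0, 0, 0], [0, 0, 0], [0, 0, 0], [0, 0, 0], [0, 0, 0], [0, 0, 0], [0, 0, 0], [0, 0, 0]])

```text
clock: 42.05
position: [0.5608, -0.0644, 0.2099]
tool_rot: [3.141, 0.008, 3.047]
force: [0.5, -0.2, -0.4]
grip_width: 0.0338
finger_force: 0.0
```

Call:
apply_moves(claw=[0.05, 0.05, 0.05, 0.05, 0.05, 0.05, 0.05, 0.05, 0.05, 0.05, 0.05, 0.05, 0.05, 0.05, 0.05, 0.05, 0.05, 0.05, 0.05, 0.05], xyz=[[0.0136, 0.0432, 0], [0.0136, 0.0432, 0], [0.0136, 0.0432, 0], [0.0136, 0.0432, 0], [0.0136, 0.0432, 0], [0.0136, 0.0432, 0], [0.0136, 0.0432, 0], [0.0136, 0.0432, 0], [0.0136, 0.0432, 0], [0.0136, 0.0432, 0], [0, 0, 0.009], [0, 0, 0.009], [0, 0, 0.009], [0, 0, 0.009], [0, 0, 0.009], [0, 0, 0.009], [0, 0, 0.009], [0, 0, 0.009], [0, 0, 0.009], [0, 0, 0]], twist=[[0, 0, 0], [0, 0, 0], [0, 0, 0], [0, 0, 0], [0, 0, 0], [0, 0, 0], [0, 0, 0], [0, 0, 0], [0, 0, 0], [0, 0, 0], [0, 0, 0.146], [0, 0, 0.146], [0, 0, 0.146], [0, 0, 0.146], [0, 0, 0.146], [0, 0, 0.146], [0, 0, 0.146], [0, 0, 0.146], [0, 0, 0.146], [0, 0, 0]])

```text
clock: 44.05
position: [0.4627, 0.3786, 0.122]
tool_rot: [-3.14, 0.002, 1.732]
force: [-0.2, -0.6, 0.2]
grip_width: 0.0499
finger_force: 0.0
```

```bash
python3 -c "
from h import *
go(world=(.4665,.378));print(bot.observe()['qpos'].round(2))
f=cam('scene','s9.png');T=cam('top','t9.png')
for q in('pin','eye_box','eye_lid'):
  for n in('top','scene'):print(q,n,[(np.round(d['position'],3),round(d['score'],2)) for d in bot.find_in(n,q)][:3])
a=cv2.resize(f['img'][175:275,235:350],None,fx=4,fy=4,interpolation=2)
b=cv2.resize(f['img'][130:220,310:400],None,fx=3,fy=3,interpolation=2)
d=cv2.resize(T['img'][160:240,200:325],None,fx=2,fy=2,interpolation=2)
C=np.zeros((600,800,3));C[:400,:460]=a;C[:270,465:735]=b;C[400:560,:250]=d
e=cv2.resize(T['img'][190:245,110:210],None,fx=4,fy=4,interpolation=2);C[280:500,465-65:800]=0;C[300:520,400:800]=e;
C[:400,:460]=a
cv2.imwrite('pics/c9.png',np.clip(C*1.4,0,255).astype(np.uint8)[:,:,::-1])"
```

```text
pos [0.4627 0.3786 0.122 ] rot [-3.140e+00  2.000e-03  1.732e+00] box [0.3029 0.1052] w 0.0499 t 44.05 F [-0.2 -0.6  0.2]
tool dx,dy [-0.0012  0.0037]
[-1.11  0.67  0.49  1.78 -0.42  0.79 -0.25]
pin top [(array([0.467, 0.372, 0.024]), 0.53)]
pin scene [(array([0.473, 0.369, 0.015]), 0.47)]
eye_box top [(array([0.537, 0.075, 0.058]), 0.81)]
eye_box scene [(array([0.557, 0.042, 0.057]), 0.57)]
eye_lid top [(array([0.536, 0.06 , 0.055]), 0.66)]
eye_lid scene [(array([0.553, 0.052, 0.058]), 0.85)]
```

View pics/c9.png

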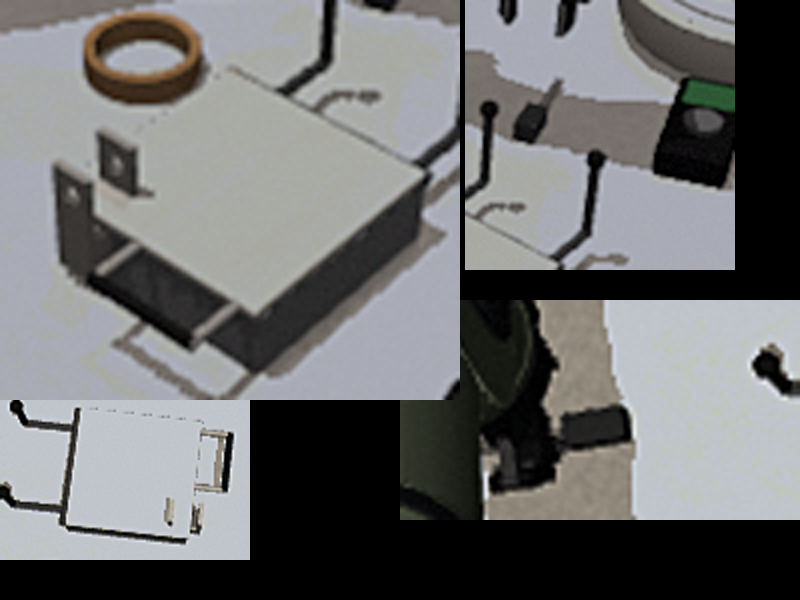

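The lid is flat shut. In the scene crop the bracket eye is at about px (253,222.5) and the lid eye at (264.5,215.8). I'll refine the box pose with these, plus the gripper contact data.

```bash
cat > fit2.py <<'E'
from h import *
from scipy.optimize import least_squares
np.set_printoptions(precision=4,suppress=True)
T=cam('top');S=cam('scene')
def W(p,b): c,s=np.cos(p[2]),np.sin(p[2]); b=np.array(b)/1000;return np.array([p[0]+c*b[0]-s*b[1],p[1]+s*b[0]+c*b[1],b[2]])
s=[((85,85,58),293,192),((85,-85,58),342,218.9),((-89,-85,58),300,253.7),((-85,-85,0),300.5,268),((85,-85,0),340,233.8),
((-103,55,78),253,222.5),((-60,55,78),264.5,215.8),((-103,70,96),248.8,215.8),((-103,40,96),258,220),((-60,70,96),259.5,207.5),((-60,40,96),268.8,212)]
t=[((85,-85,58),238,164),((-89,-85,58),301,170.5),((85,85,58),233.5,222.5),((-100,55,96),298.2,218.3),((-57,55,96),284.8,216)]
def r(q):
    p=q[:3];o=[]
    for k,(f,L) in enumerate(((S,s),(T,t))):
        for b,u,v in L: o+=list(proj(f,W(p,b))+q[3+2*k:5+2*k]-[u,v])
    o+=list(q[3:])
    bx=np.array([np.cos(p[2]),np.sin(p[2])])
    o.append((W(p,(-130,-30,54))[:2]-[.5577,-.0641])@bx/.0007); o.append((W(p,(231.2,-30,0))[:2]-[.5933,.2955])@bx/.001)
    return np.array(o)
q=least_squares(r,[.54,.067,1.48,0,0,0,0],loss='soft_l1')
print(q.x);print(r(q.x)[:22].reshape(-1,2).round(1).tolist(),r(q.x)[22:32].reshape(-1,2).round(1).tolist(),r(q.x)[-2:])
J=np.linalg.inv(q.jac.T@q.jac);print('sd',np.sqrt(np.diag(J)))
p=q.x;print('eye',W(p,(-103,55,78)))
for u,v in((253,222.5),(264.5,215.8)):print('bp',onz(S,u,v,.078))
print('pin top c',onz(T,158.6,221.6,.024))
E
python3 fit2.py
```

```text
[ 0.5393  0.0685  1.4731  0.8377  0.2892 -0.3395  0.6594]
[[-0.3, -0.7], [0.3, -1.4], [-0.5, -0.7], [-0.6, 0.8], [0.3, 0.0], [-0.0, 1.1], [0.3, -0.5], [-0.4, -0.3], [-1.0, 0.8], [0.9, -0.1], [0.2, 0.4]] [[1.8, -0.0], [-0.2, 0.2], [-1.6, 0.4], [2.0, -1.0], [-0.5, -0.4]] [ 0.2043 -0.0147]
sd [0.0028 0.0007 0.0089 0.8697 0.5708 0.6109 0.9786]
eye [ 0.4745 -0.0287  0.078 ]
bp [ 0.4742 -0.025   0.078 ]
bp [0.4816 0.0125 0.078 ]
pin top c [0.4671 0.3734 0.024 ]
```

Call:
apply_moves(claw=[0.05, 0.05, 0.05, 0.05, 0.05, 0.05, 0.03, 0.01, 0.01, 0.01, 0.01], xyz=[[-0.0047, 0.0035, 0.04], [0, 0, 0.04], [0, 0, 0.025], [0, 0, 0.013], [0, 0, 0], [0, 0, 0], [0, 0, 0], [0, 0, 0], [0, 0, 0], [0, 0, 0], [0, 0, 0]], twist=[[0, 0, 0], [0, 0, 0], [0, 0, 0], [0, 0, 0], [0, 0, 0], [0, 0, 0], [0, 0, 0], [0, 0, 0], [0, 0, 0], [0, 0, 0], [0, 0, 0]], force=60)

```text
clock: 45.65
position: [0.468, 0.3753, 0.0068]
tool_rot: [3.14, -0.001, 1.734]
force: [-2.5, -1.5, 11.8]
grip_width: 0.0224
finger_force: 59.2
```

Call:
apply_moves(claw=[0.01, 0.01, 0.01, 0.01, 0.01, 0.01, 0.01, 0.01, 0.01], xyz=[[0, 0, -0.02], [0, 0, -0.04], [0, 0, -0.045], [0, 0, -0.045], [0, 0, -0.04], [0, 0, 0], [0, 0, 0], [0, 0, 0], [0, 0, 0]], twist=[[0, 0, 0], [0, 0, 0], [0, 0, 0], [0, 0, 0], [0, 0, 0], [0, 0, 0.13], [0, 0, 0.13], [0, 0, 0], [0, 0, 0]], force=80)

```text
clock: 46.55
position: [0.4673, 0.3748, 0.1956]
tool_rot: [3.142, 0.0, 1.478]
force: [0.3, 0.3, -2.3]
grip_width: 0.022
finger_force: 79.3
```

```bash
sed -i 's/^O=.*/O=np.array([.5393,.0685]);YAW=1.4731/' h.py; python3 -c "
from h import *
go(box=(-.225,.055))"
```

```text
pos [0.4673 0.3748 0.1956] rot [3.142 0.    1.478] box [0.2979 0.1015] w 0.022 t 46.55 F [ 0.3  0.3 -2.3]
tool dx,dy [-0.5231  0.0439]
```

Call:
apply_moves(claw=[0.01, 0.01, 0.01, 0.01, 0.01, 0.01, 0.01, 0.01, 0.01, 0.01, 0.01, 0.01, 0.01, 0.01, 0.01, 0.01, 0.01], xyz=[[-0.0476, 0.004, 0], [-0.0476, 0.004, 0], [-0.0476, 0.004, 0], [-0.0476, 0.004, 0], [-0.0476, 0.004, 0], [-0.0476, 0.004, 0], [-0.0476, 0.004, 0], [-0.0476, 0.004, 0], [-0.0476, 0.004, 0], [-0.0476, 0.004, 0], [-0.0476, 0.004, 0], [0, 0, 0.04], [0, 0, 0.04], [0, 0, 0.03], [0, 0, 0.013], [0, 0, 0], [0, 0, 0]], twist=[[0, 0, 0], [0, 0, 0], [0, 0, 0], [0, 0, 0], [0, 0, 0], [0, 0, 0], [0, 0, 0], [0, 0, 0], [0, 0, 0], [0, 0, 0], [0, 0, 0], [0, 0, 0], [0, 0, 0], [0, 0, 0], [0, 0, 0], [0, 0, 0], [0, 0, 0]])

```text
clock: 48.25
position: [0.4611, -0.1509, 0.0734]
tool_rot: [3.141, 0.0, 1.475]
force: [-0.5, -0.2, -1.4]
grip_width: 0.0222
finger_force: 79.3
```

```bash
python3 -c "
from h import *
p,y,B=st();f=cam('scene','s10.png');T=cam('top','t10.png')
C=np.zeros((600,800,3))
C[:,:600]=cv2.resize(f['img'][190:290,185:285],(600,600),interpolation=2)
d=cv2.resize(T['img'][190:240,280:330],(200,200),interpolation=2);C[:200,600:]=d
cv2.imwrite('pics/c10.png',np.clip(C*1.5,0,255).astype(np.uint8)[:,:,::-1])
c,n=np.cos(YAW),np.sin(YAW)
for w in(-.097,-.022,.0): print(proj(f,[p[0]-c*w,p[1]-n*w,p[2]+.006]))
print('eye',proj(f,[.4745,-.0287,.078]))"
```

```text
pos [ 0.4611 -0.1509  0.0734] rot [3.141 0.    1.475] box [-0.226   0.0564] w 0.0222 t 48.25 F [-0.5 -0.2 -1.4]
[244.28878834 227.86071209]
[221.57287579 243.73801106]
[214.53443279 248.65753448]
eye [252.14051369 223.34242324]
```

View pics/c10.png

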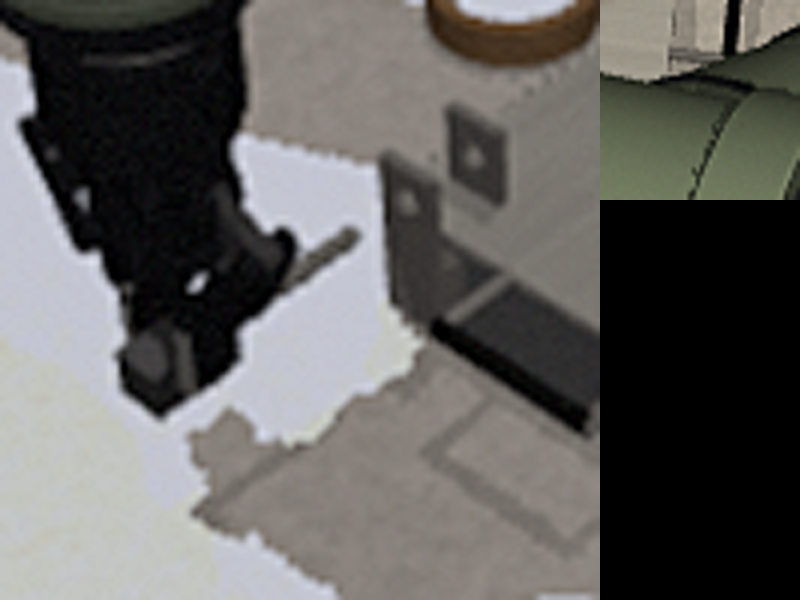

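The rod tip is at px (243.7,229.2), and the line it points along passes within about 1 px of the bracket hole at (253,223). I'll make a small correction and advance while watching the force.

Call:
apply_moves(claw=[0.01, 0.01, 0.01, 0.01, 0.01, 0.01, 0.01, 0.01, 0.01, 0.01, 0.01], xyz=[[0, 0.0005, 0.0007], [0.005, 0, 0], [0.005, 0, 0], [0.005, 0, 0], [0.005, 0, 0], [0.002, 0, 0], [0.002, 0, 0], [0.002, 0, 0], [0.002, 0, 0], [0.002, 0, 0], [0, 0, 0]], twist=[[0, 0, 0], [0, 0, 0], [0, 0, 0], [0, 0, 0], [0, 0, 0], [0, 0, 0], [0, 0, 0], [0, 0, 0], [0, 0, 0], [0, 0, 0], [0, 0, 0]])

```text
clock: 49.45
position: [0.4641, -0.1206, 0.0717]
tool_rot: [3.141, -0.0, 1.474]
force: [-0.1, 0.1, -0.5]
grip_width: 0.0223
finger_force: 79.3
```

```bash
python3 -c "
from h import *
st()"
```

```text
pos [ 0.4641 -0.1206  0.0717] rot [ 3.141 -0.     1.474] box [-0.1955  0.0564] w 0.0223 t 49.45 F [-0.1  0.1 -0.5]
```

Call:
apply_moves(claw=[0.01, 0.01, 0.01, 0.01, 0.01, 0.01], xyz=[[0.002, 0, 0], [0.002, 0, 0], [0.002, 0, 0], [0.002, 0, 0], [0, 0, 0], [0, 0, 0]], twist=[[0, 0, 0], [0, 0, 0], [0, 0, 0], [0, 0, 0], [0, 0, 0], [0, 0, 0]])

```text
clock: 50.05
position: [0.4648, -0.1127, 0.0717]
tool_rot: [3.142, -0.0, 1.474]
force: [1.4, 0.8, -1.2]
grip_width: 0.0222
finger_force: 79.3
```

Call:
apply_moves(claw=[0.01, 0.01, 0.01, 0.01, 0.01, 0.01, 0.01, 0.01], xyz=[[0.004, 0, 0], [0.004, 0, 0], [0.004, 0, 0], [0.004, 0, 0], [0.004, 0, 0], [0.002, 0, 0], [0.002, 0, 0], [0, 0, 0]], twist=[[0, 0, 0], [0, 0, 0], [0, 0, 0], [0, 0, 0], [0, 0, 0], [0, 0, 0], [0, 0, 0], [0, 0, 0]])

```text
clock: 50.85
position: [0.4672, -0.0887, 0.0717]
tool_rot: [-3.142, -0.0, 1.474]
force: [1.4, 0.8, -0.1]
grip_width: 0.0224
finger_force: 79.3
```

```bash
python3 -c "
from h import *
p,y,B=st();f=cam('scene','s11.png')
cv2.imwrite('pics/c11.png',np.clip(cv2.resize(f['img'][180:280,200:300],(600,600),interpolation=2)*1.5,0,255).astype(np.uint8)[:,:,::-1])"
```

```text
pos [ 0.4672 -0.0887  0.0717] rot [-3.142 -0.     1.474] box [-0.1634  0.0565] w 0.0224 t 50.85 F [ 1.4  0.8 -0.1]
```

View pics/c11.png

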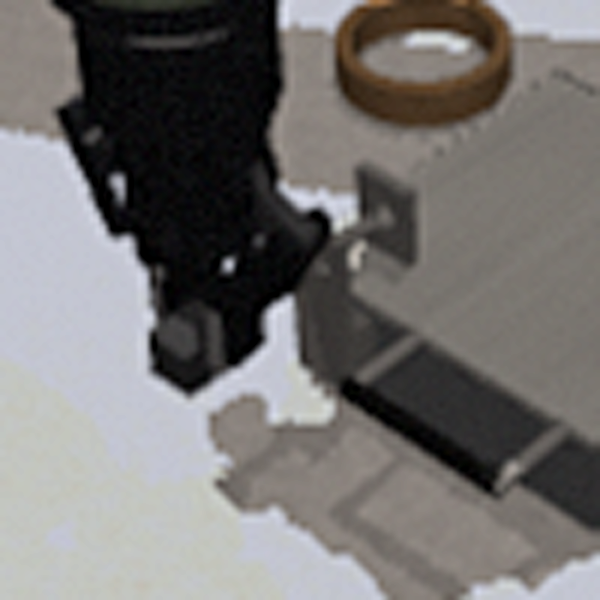

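The rod is through the bracket's eye and its tip is at the lid eye, at about crop px (380,222). I'll keep going.

Call:
apply_moves(claw=[0.01, 0.01, 0.01, 0.01, 0.01, 0.01, 0.01], xyz=[[0.002, 0.0005, 0], [0.002, 0, 0], [0.002, 0, 0], [0.002, 0, 0], [0.002, 0, 0], [0.002, 0, 0], [0, 0, 0]], twist=[[0, 0, 0], [0, 0, 0], [0, 0, 0], [0, 0, 0], [0, 0, 0], [0, 0, 0], [0, 0, 0]])

```text
clock: 51.6
position: [0.4688, -0.0768, 0.0717]
tool_rot: [-3.142, -0.0, 1.474]
force: [-0.6, -0.0, -0.7]
grip_width: 0.0222
finger_force: 79.2
```

Call:
apply_moves(claw=[0.01, 0.01, 0.01, 0.01, 0.01, 0.01, 0.01, 0.01, 0.01], xyz=[[0.003, 0, 0], [0.003, 0, 0], [0.003, 0, 0], [0.003, 0, 0], [0.003, 0, 0], [0.003, 0, 0], [0.002, 0, 0], [0.002, 0, 0], [0, 0, 0]], twist=[[0, 0, 0], [0, 0, 0], [0, 0, 0], [0, 0, 0], [0, 0, 0], [0, 0, 0], [0, 0, 0], [0, 0, 0], [0, 0, 0]])

```text
clock: 52.5
position: [0.4709, -0.0549, 0.0717]
tool_rot: [-3.142, -0.0, 1.474]
force: [0.4, 1.0, -1.6]
grip_width: 0.0221
finger_force: 79.2
```

Call:
apply_moves(claw=[0.01, 0.01, 0.01, 0.01, 0.01], xyz=[[0.0015, 0, 0], [0.0015, 0, 0], [0.0015, 0, 0], [0, 0, 0], [0, 0, 0]], twist=[[0, 0, 0], [0, 0, 0], [0, 0, 0], [0, 0, 0], [0, 0, 0]])

```text
clock: 53.0
position: [0.4714, -0.0507, 0.0717]
tool_rot: [3.142, -0.0, 1.474]
force: [0.1, -0.0, -1.2]
grip_width: 0.0221
finger_force: 79.3
```

Call:
apply_moves(claw=[0.01, 0.01, 0.01, 0.01, 0.01], xyz=[[0.0015, 0, 0], [0.0015, 0, 0], [0.0015, 0, 0], [0, 0, 0], [0, 0, 0]], twist=[[0, 0, 0], [0, 0, 0], [0, 0, 0], [0, 0, 0], [0, 0, 0]])

```text
clock: 53.5
position: [0.4713, -0.0503, 0.0718]
tool_rot: [3.141, 0.005, 1.47]
force: [-3.3, -27.6, -2.5]
grip_width: 0.0223
finger_force: 79.1
```

Call:
apply_moves(claw=[0.01, 0.01, 0.03, 0.045, 0.045, 0.045, 0.045, 0.045, 0.045, 0.045, 0.045], xyz=[[-0.003, 0, 0], [0, 0, 0], [0, 0, 0], [0, 0, 0], [0, 0, 0], [0, 0, -0.02], [0, 0, -0.04], [0, 0, -0.045], [0, 0, -0.045], [-0.04, 0, 0], [0, 0, 0]], twist=[[0, 0, 0], [0, 0, 0], [0, 0, 0], [0, 0, 0], [0, 0, 0], [0, 0, 0], [0, 0, 0], [0, 0, 0], [0, 0, 0], [0, 0, 0], [0, 0, 0]])

```text
clock: 54.6
position: [0.4676, -0.0916, 0.2231]
tool_rot: [3.139, 0.0, 1.472]
force: [-0.7, 0.3, -0.0]
grip_width: 0.045
finger_force: 0.0
```

```bash
python3 -c "
from h import *
p,y,B=st();f=cam('scene','s12.png')
cv2.imwrite('pics/c12.png',np.clip(cv2.resize(f['img'][170:290,210:370],(800,600),interpolation=2)*1.5,0,255).astype(np.uint8)[:,:,::-1])"
```

```text
pos [ 0.4676 -0.0916  0.2231] rot [3.139 0.    1.472] box [-0.1663  0.0557] w 0.045 t 54.6 F [-0.7  0.3 -0. ]
```

View pics/c12.png

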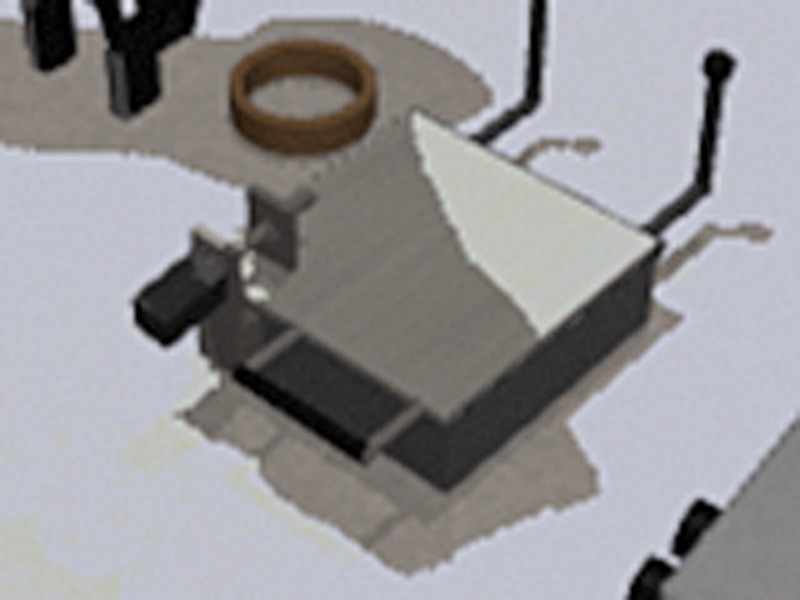

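The grip block sits against the bracket plate at about (185,300), and the rod end shows past the lid's eye plate at (305,195). The lid is flat shut and the gripper is clear.

```bash
python3 -c "
from workcell import bot
print(bot.job_done())"
```

```text
the job is handed in; nothing more can be done
None
```

I handed in the job at about 55 s on the clock: all four packs lie flat in the box, the lid is shut, and the pin is pushed home through both eyes. The hand-in call returned no verdict, so this rests on the last pictures and force readings.

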